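# Unlock and tip the fruit bucket

### The arm

A 7-joint arm with a two-finger parallel gripper is mounted at the origin on the work surface. World frame = base frame: x ahead of the robot, y to its left, z up, the work surface at z = 0. Lengths are in m, angles in rad, forces in N, time in s.
With the tool pointing down it reaches from about 0.4 to 0.875 m from the base axis. Payload 19.3 kg.
Tool frame: the origin (TCP) lies on the centre line of the jaws, within the pads' length; the fingertips stand 14 mm ahead of it and the grasp point (between the pads) lies 5 mm behind it; x points along the fingers, y is the direction in which the jaws open and shut, and the axes are right-handed (so a half turn about x gives the same grasp; the last joint's range is limited). The gripper opens to 85 mm and grips with 20 to 120 N. Pads are 22 mm wide; open, the fingers measure 114 mm over their backs; the gripper's body (76 mm by 85 mm) begins 54 mm behind the grasp point. The pads swing forward as they close: fully open they stand 13 mm farther back than shut.
Start: joints at [1.249, 0.521, -0.036, 1.599, 0.021, 1.021, -0.113], TCP at [0.156, -0.605, 0.207] pointing down, gripper open.
Joint ranges: [-2.91, 2.91], [-0.3, 2.13], [-1.5, 1.42], [0.17, 2.43], [-1.26, 4.41], [0.16, 1.93], [-2.52, 2.52]. Speed limits (rad/s): [1.89, 1.89, 2.39, 2.39, 3.01, 3.01, 3.01].

### API

Orientations are given as [roll, pitch, yaw] about the fixed x, y, z axes, in that order (R = Rz(yaw) Ry(pitch) Rx(roll)).
In Python, from workcell import monitor, optics, bot gives the robot as it stands.
- The arm moves only by the tool arm_command, never from a script. Its arguments are lists of equal length, an entry for each row: "delta_pos": the shift along the tool's x, y, z as a fraction of full scale, a list of three; "rotation": the turn, a rotation vector about the tool's x, y, z as a fraction of full scale, a list of three. In form: {"delta_pos": [[dx, dy, dz], ...], "rotation": [[wx, wy, wz], ...]}. A call has 1 to 10 rows; each row shifts and turns the pose as measured when the row begins, along the tool's axes as they then stand; what a row does not reach is not made up. Full scale, the value 1, is 30 mm for a shift and 6 degrees for a turn. A row lasts 1/10 s, in which the tool goes at most 50 mm and 8.59 degrees, less where a joint would pass 70% of its speed; a pose out of reach is approached as far as the arm can. A call with a number of a shift or a turn outside -1 to 1 is refused whole. A call with a gripper value outside its range is refused whole. "gripper" is the closure, from -1 (fully open) to 1 (shut), so that 0 is half open, set as the call begins (left out, the last holds). The fingers move at their own pace and stop on an object; "grip_force" is the grip in N (left out, the last holds). Time passes only in rows, so rows that do not move let the fingers close. It gives the time, the measured TCP pose, the force and the opening at its end, in the units of the state.
- monitor.observe(): the state, without advancing time (a new reading comes with each control period).
- optics.grab_frame(name): name is "scene" or "top"; returns the picture (480x640x3 uint8, red, green, blue); there is no depth.
- optics.camera_params(name): a dict with "fx", "fy", "cx", "cy" (pixels), "dist_coeffs" ([k1, k2, p1, p2, k3] as OpenCV has them; the pictures are not rectified), "origin" and "rotation" of the camera in the world. Camera axes: x right, y down, z forward; pixel columns grow to the right and rows downward; lengths in m; the calibration is good to about 2 mm. A picture is of the moment at which its call begins. camera_params takes no time and is no camera call.
- bot.job_done(): hands the job in, once; it reports no verdict.
The state is a dict: "clock": time; "qpos": joint angles; "qd": joint speeds; "joint_efforts": joint torques, N m; "position": TCP position; "tool_rot": TCP orientation; "force": force on the tool from outside, world axes, zero at the start; "moment": the same for the moment, N m; "grip_width": finger opening in m.
Only numpy, scipy, OpenCV 4.12 (cv2) and the standard library are available. Lean on these libraries where they do the work, as an engineer would, in place of code of your own. Each camera call takes 0.05 s, during which the arm holds its last target. There are 200 camera calls.

### The job

Take the locking key out of the guard beside the tipping bucket, turning it so that its foot passes through the slot, and set it down in the shallow empty tray. Then push the bucket's side lever all the way over, past its latch, so that both apples tumble into the tub, and let the bucket swing back to rest. Leave everything else on the bench where it is.

Things in the scene. Friction and masses are not known exactly. Their poses are not given: they have to be found in the camera images.
- stand: Fixed grey steel stand of the tipping bucket; origin on the bench below the middle of the bucket's axle, z up, x = the way the bucket pours (roughly away from the robot), y to the left of that. It carries a white catch tub ahead (+x), two uprights 216 high at y = +-91 mm and, behind on the right, the lock housing with its slotted guard plate (see guard_slot).
- guard_slot (a point): Middle of the slot in the steel guard plate, on its upper face, 100 mm above the bench; axes as the stand. Plate 8 thick, 90 (x) by 100 (y), on four corner posts. The slot is a rectangle right through it, 72 mm along y by 24 mm along x. Beneath it an open space 32 high, over a floor 60 mm above the bench on which the key's foot stands.
- key_grip (a point): Centre of the grip of the loose steel locking key (0.28 kg, 152 high), which stands upright through the guard slot; 140 mm above the key's underside. The grip is a flat bar 64 long (key's x), 14 thick (key's y), 24 high, on a round shaft 12 across.
- key_foot (a point): Middle of the key's foot, 7 mm above its underside: a bar 60 long (key's x, parallel with the grip), 16 wide, 14 high. At first it lies more or less crosswise under the guard plate and catches. It passes only when its length lies along the slot (stand's y, either way round; about 0.1 rad of play). It must rise 60 mm to be clear above the plate.
- key_collar (a point): Middle of the key's flat round collar, 48 across, 6 thick, 111 mm above the key's underside (just below the grip). It overhangs a steel arm of the bucket, which passes 11 to 26 mm to the stand's +x side of the shaft, 10 mm below: the bucket cannot tip while the key is in. Lifted straight up, foot along the slot, the key clears the arm.
- tray_floor (a point): Middle of the inner floor of the fixed, shallow, empty grey plastic tray for the key: 200 (its x) by 150 (its y) outside, walls 4 thick, 30 high, floor 4 mm above the bench. The key may stand or lie in it. The tray is on the left or on the right of the bench.
- bucket (a joint): Tipping angle of the bucket, rad: 0 upright at its rest stop, 1.5 fully tipped, mouth forward and down, at its end stop. A spring drives it back to 0 throughout (0.4 N m at 0, 0.7 at 1.5); a spring latch adds some 0.25 N m at 0.03 rad, fading to none by 0.3: 7 to 10 N at the lever's grip in all. Let go anywhere, it swings back to 0 by itself.
- axle (a point): Middle of the bucket's axle, 200 mm above the bench; the axle runs along the stand's y. The sheet-aluminium bucket is 148 wide (y); at rest it reaches from 80 mm behind to 115 mm ahead of the axle and from 57 mm below to 70 mm above it (at most 110 mm above it while tipping).
- lever_grip (a point): Middle of the black grip of the bucket's side lever: a round bar 16 across, 60 long, parallel to the axle, 158 mm to the left (stand's +y) of the bucket's middle; the lever's 12 mm arm joins its inner end. It swings with the bucket, 100 mm from the axle: at rest 56 mm behind and 83 mm above it, fully tipped 78 mm ahead and 62 mm above. Push it from behind, towards the stand's +x.
- apple0_center (a point): Centre of an apple, a ball 64 across, 0.14 kg, lying in the bucket at first.
- apple1_center (a point): Centre of the other apple, the same size, beside the first in the bucket.
- tub (a point): Middle of the catch tub's inner floor, 12 mm above the bench; axes as the stand. Inside 272 (x) by 158 (y), walls 90 high (the far one 120).
- press_plate: Oak block 150 x 110 x 45 with a red sheet-metal top, a bystander on the side opposite the tray; origin at its underside.
- oak_block: Oak block 50 x 120 x 35, a bystander between robot and stand; origin at its underside.
- reagent: Amber bottle 64 across, 170 high, a bystander close to the right of the tub; origin at its underside.
- jar: Glass jar 68 across, 100 high, a bystander close to the left of the tub; origin at its underside.
- beaker: Glass beaker 84 across, 110 high, a bystander on the right; origin at its underside.
- press_nut: Cast nut with three stubby arms, 160 across, 50 high, a bystander far left; origin at its underside.

How it is judged:
On the way, in this order (a step that is already met when the one before it is completed fails the run):
1. the key has been drawn up out of the guard while the bucket is still upright (z of key_grip in the frame of guard_slot above 0.15 m and value of joint bucket below 0.2 rad), for 0.1 s.
2. the key stands or lies in the tray, let go, with the bucket still upright (x of key_grip in the frame of tray_floor between -0.098 and 0.098 m and y of key_grip in the frame of tray_floor between -0.073 and 0.073 m and z of key_grip in the frame of tray_floor between -0.005 and 0.155 m and contact force between the fingers and key below 0.1 N and linear speed of key below 0.05 m/s and value of joint bucket below 0.2 rad), for 0.2 s.
3. the bucket is tipped nearly to its stop (value of joint bucket above 1.3 rad), for 0.1 s.
At the end, for the whole second after the job is handed in: Both apples lie in the catch tub (centres inside its walls, 15 to 70 mm above its floor), at rest (under 0.1 m/s); the bucket has swung back to within 0.1 rad of upright; the key is at rest in the tray, the centre of its grip within 98 mm (tray's x) and 73 mm (tray's y) of the tray's middle (x of apple0_center in the frame of tub between -0.138 and 0.138 m and y of apple0_center in the frame of tub between -0.081 and 0.081 m and z of apple0_center in the frame of tub between 0.015 and 0.07 m and x of apple1_center in the frame of tub between -0.138 and 0.138 m and y of apple1_center in the frame of tub between -0.081 and 0.081 m and z of apple1_center in the frame of tub between 0.015 and 0.07 m and x of key_grip in the frame of tray_floor between -0.098 and 0.098 m and y of key_grip in the frame of tray_floor between -0.073 and 0.073 m and z of key_grip in the frame of tray_floor between -0.005 and 0.155 m and value of joint bucket below 0.1 rad and linear speed of each of apple0, apple1 below 0.1 m/s and linear speed of key below 0.05 m/s); the robot touches nothing.
It fails at once if the oak press plate with a sheet-metal top or the oak block is moved by more than 30 mm or knocked over (distance of any of press_plate, oak_block from where it was at the start of the episode above 0.03 m or angle between any of press_plate, oak_block's own z axis and vertical above 0.35 rad).
It fails at once if the amber bottle or the glass jar or the glass beaker is moved by more than 30 mm or knocked over (distance of any of reagent, jar, beaker from where it was at the start of the episode above 0.03 m or angle between any of reagent, jar, beaker's own z axis and vertical above 0.35 rad).
It fails at once if the three-armed press nut is moved by more than 30 mm or knocked over (distance of press_nut from where it was at the start of the episode above 0.03 m or angle between press_nut's own z axis and vertical above 0.35 rad).
It also fails if it takes over 72 s, if anything falls off the work surface, if the arm or the gripper's body presses on something with over 40 N, if the wrist force passes 120 N, or if a joint passes its speed limit or range.

## Working session

There is one attempt and no reset: what is moved stays moved. The work goes in short steps, Python scripts to look and compute and a tool call to move; the robot and the scene stay as the last step left them, time stands still between calls to the robot, and variables do not carry over. Pictures are saved under pics/ and viewed, about 8 in all and at most 12, crops included, and the job is handed in when it is done.

Besides the shell and the picture viewer there is one more tool, called after "Request:" as name(argument=value, ...), one argument or row to a line, values as JSON. arm_command: Moves the arm, as the interface text tells. Its arguments: {"type":"object","properties":{"delta_pos":{"type":"array","items":{"type":"array","items":{"type":"number"}}},"rotation":{"type":"array","items":{"type":"array","items":{"type":"number"}}},"gripper":{"type":"number"},"grip_force":{"type":"number"}},"required":["delta_pos","rotation"]}

```bash
ls; mkdir -p pics; python3 - <<'E'
from workcell import monitor, optics, bot
import cv2
print(monitor.observe())
for n in ("scene","top"):
    p=optics.camera_params(n); print(n,p)
    cv2.imwrite(f"pics/{n}0.png",optics.grab_frame(n)[:,:,::-1])
E
```

```text
pics
{'clock': 0.0, 'qpos': array([ 1.24879319,  0.52202059, -0.03633483,  1.60001034,  0.0211818 ,
        1.0211048 , -0.1128367 ]), 'qd': array([ 0.00170106, -0.00039746,  0.00071549,  0.00016249, -0.00079168,
        0.00021   , -0.00139194]), 'joint_efforts': array([ 4.15659806e-04, -9.27114558e+01,  1.98007978e+00, -3.69930482e+01,
        1.77536200e-02,  8.29408527e-03,  9.61600591e-06]), 'position': array([ 0.15559729, -0.60493661,  0.20642073]), 'tool_rot': array([-1.51538529,  1.56963746,  1.8779608 ]), 'force': array([-0.86901407,  0.44309608,  0.88286957]), 'moment': array([0.00505387, 0.01978452, 0.021912  ]), 'grip_width': 0.08535143341653603}
scene {'fx': 548.2791418798961, 'fy': 548.2791418798961, 'cx': 320.9240423316924, 'cy': 237.389892852266, 'dist_coeffs': array([-0.00104025,  0.        ,  0.        ,  0.        ,  0.        ]), 'origin': array([ 1.09200762, -0.18503246,  1.16319947]), 'rotation': array([-2.61877982e+00,  1.59782598e-04,  1.25082362e+00])}
top {'fx': 459.14044152813204, 'fy': 459.14044152813204, 'cx': 322.1591038828867, 'cy': 231.63290604712938, 'dist_coeffs': array([-0.0907534,  0.       ,  0.       ,  0.       ,  0.       ]), 'origin': array([ 0.47543332, -0.00757137,  1.38061631]), 'rotation': array([-3.05169958,  0.01202645, -1.58772088])}
```

View pics/scene0.png

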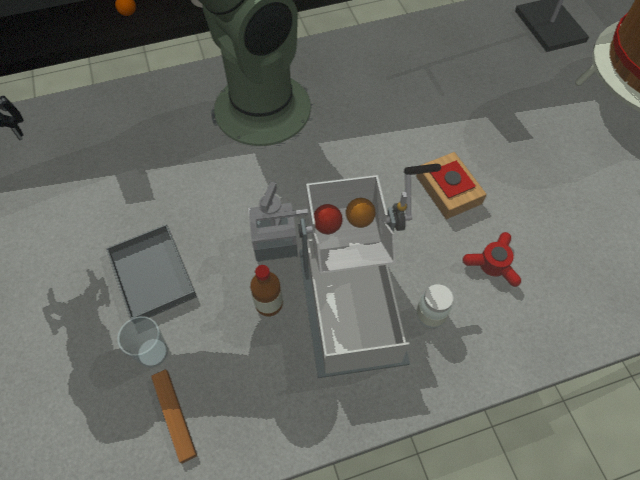

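View pics/top0.png

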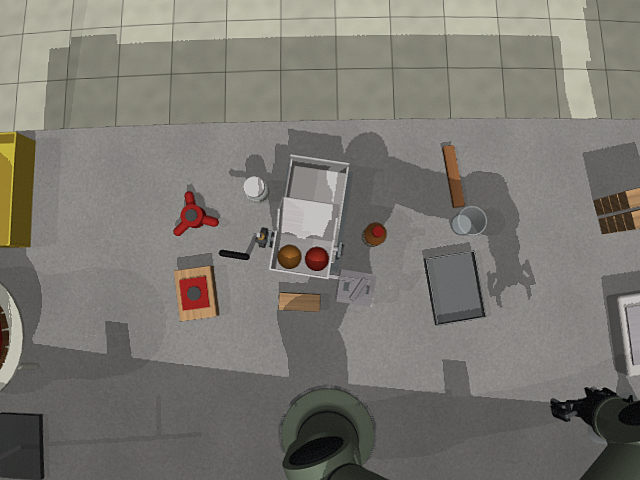

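```bash
cat > h.py <<'E'
import numpy as np, cv2
from scipy.spatial.transform import Rotation as R
from workcell import monitor, optics, bot
def cam(n):
    p=optics.camera_params(n); K=np.array([[p["fx"],0,p["cx"]],[0,p["fy"],p["cy"]],[0,0,1]])
    return K,np.array(p["dist_coeffs"]),np.array(p["origin"]),R.from_euler("xyz",p["rotation"]).as_matrix()
def ray(n,uv):
    K,d,o,M=cam(n); q=cv2.undistortPoints(np.array([[uv]],float),K,d)[0,0]
    v=M@np.array([q[0],q[1],1]); return o,v/np.linalg.norm(v)
def onz(n,uv,z):
    o,v=ray(n,uv); return o+v*(z-o[2])/v[2]
def proj(n,P):
    K,d,o,M=cam(n); P=np.atleast_2d(P).astype(float)
    return cv2.projectPoints((P-o)@M,np.zeros(3),np.zeros(3),K,d)[0][:,0]
def tri(a,b):
    (o1,v1),(o2,v2)=ray("scene",a),ray("top",b)
    t=np.linalg.lstsq(np.stack([v1,-v2],1),o2-o1,rcond=None)[0]
    p,q=o1+t[0]*v1,o2+t[1]*v2; return (p+q)/2,np.linalg.norm(p-q)
E
python3 - <<'E'
import cv2,numpy as np
s=cv2.imread("pics/scene0.png");t=cv2.imread("pics/top0.png")
a=cv2.resize(s[172:272,240:320],None,fx=5,fy=5,interpolation=cv2.INTER_CUBIC)
b=cv2.resize(t[255:318,325:385],None,fx=6,fy=6,interpolation=cv2.INTER_CUBIC)
c=np.zeros((500,790,3),np.uint8);c[:500,:400]=a;c[:378,420:780]=b
cv2.imwrite("pics/key.png",c)
# stand overview
a=cv2.resize(s[140:380,240:480],None,fx=1.65,fy=1.65,interpolation=cv2.INTER_CUBIC)
b=cv2.resize(t[145:320,215:390],None,fx=2.25,fy=2.25,interpolation=cv2.INTER_CUBIC)
c=np.zeros((400,800,3),np.uint8);c[:396,:396]=a;c[:394,402:796]=b[:394,:394]
cv2.imwrite("pics/stand.png",c)
from h import *
for p in ([400,352],[325,375]): print(p)
E
```

```text
[400, 352]
[325, 375]
```

View pics/key.png

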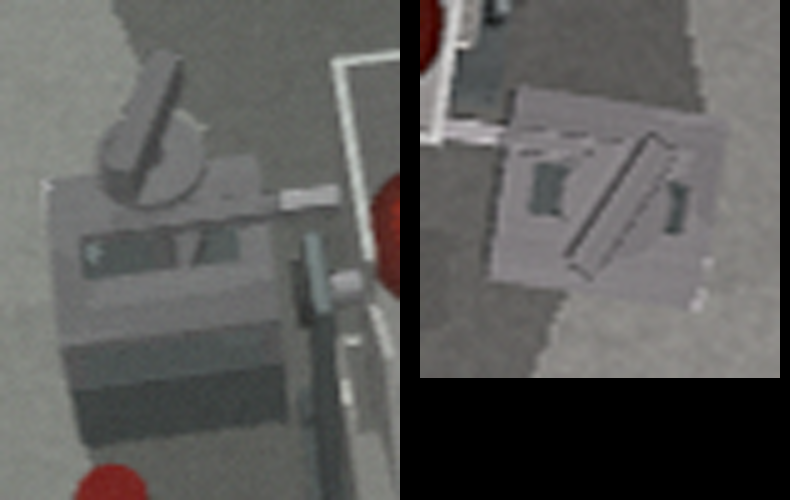

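View pics/stand.png

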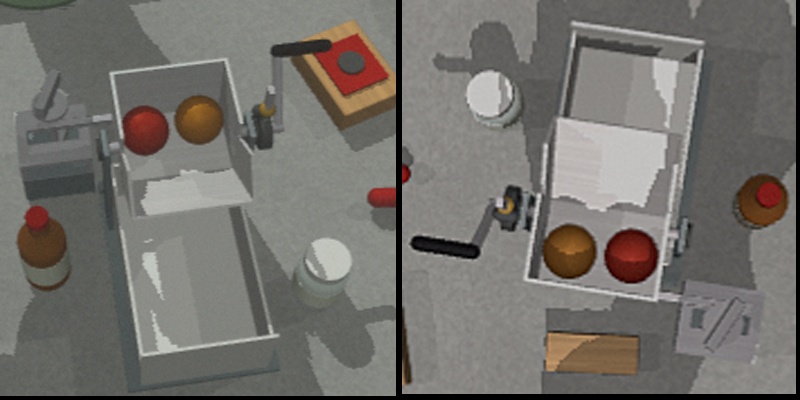

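```bash
python3 - <<'E'
from h import *
T=lambda x,y:(325+(x-420+.5)/6-.5,255+(y+.5)/6-.5)
S=lambda x,y:(240+(x+.5)/5-.5,172+(y+.5)/5-.5)
C=[onz("top",T(*p),.1) for p in [(517,86),(728,122),(694,308),(492,278)]]
print("plate",np.round(C,4),"mean",np.mean(C,0)); 
for i in range(4):
    d=C[(i+1)%4]-C[i];print(np.linalg.norm(d),np.arctan2(d[1],d[0]))
C2=[onz("scene",S(*p),.1) for p in [(48,178),(255,155),(280,320),(64,347)]]
print("plateS",np.round(C2,4),np.mean(C2,0))
for i in range(4):
    d=C2[(i+1)%4]-C2[i];print(np.linalg.norm(d),np.arctan2(d[1],d[0]))
# slot windows top view
for p in [(530,163),(568,163),(668,182),(690,185),(665,233),(685,233),(528,213),(560,217)]: print("slot",onz("top",T(*p),.1))
# slot scene
for p in [(82,237),(240,215),(240,260),(86,280)]: print("slotS",onz("scene",S(*p),.1))
a,b=onz("top",T(661,141),.212),onz("top",T(580,267),.212)
print("gripT",a,b,(a+b)/2,np.linalg.norm(a-b),np.arctan2(*(b-a)[1::-1]))
a,b=onz("scene",S(171,56),.212),onz("scene",S(117,165),.212)
print("gripS",a,b,(a+b)/2,np.linalg.norm(a-b),np.arctan2(*(b-a)[1::-1]))
print("collarS",onz("scene",S(152,156),.174))
# tub, lever
T2=lambda x,y:(215+(x-402+.5)/2.25-.5,145+(y+.5)/2.25-.5)
S2=lambda x,y:(240+(x+.5)/1.65-.5,140+(y+.5)/1.65-.5)
print("lever",[np.round(q,4) for q in (tri(S2(276,49),T2(478,250))[0],tri(S2(328,45),T2(414,243))[0])],tri(S2(276,49),T2(478,250))[1],tri(S2(328,45),T2(414,243))[1])
print("bucket rear", onz("top",T2(527,280),.27),onz("top",T2(657,298),.27))
for p in [(130,282),(158,412-0)]: pass
t=cv2.imread("pics/top0.png")
tc=[onz("top",p,.034) for p in [(423,249),(476,246),(488,318),(435,326)]]
print("tray",np.round(tc,4),np.mean(tc,0))
sc=[onz("scene",p,.034) for p in [(107,246),(167,226),(197,293),(132,320)]]
print("trayS",np.round(sc,4),np.mean(sc,0))
for i in range(4):
    d=tc[(i+1)%4]-tc[i];e=sc[(i+1)%4]-sc[i];print(np.linalg.norm(d),np.arctan2(d[1],d[0]),np.linalg.norm(e),np.arctan2(e[1],e[0]))
E
```

```text
plate [[ 0.4861 -0.0441  0.1   ]
 [ 0.4677 -0.1415  0.1   ]
 [ 0.3824 -0.1237  0.1   ]
 [ 0.3979 -0.0308  0.1   ]] mean [ 0.43351738 -0.08498834  0.1       ]
0.09911743692165663 -1.7576784428268408
0.08708352769432431 2.9357333711552416
0.0941378882540475 1.4060317113682184
0.0892126947913636 -0.14932174941372933
plateS [[ 0.3817 -0.1245  0.1   ]
 [ 0.3996 -0.03    0.1   ]
 [ 0.4881 -0.0449  0.1   ]
 [ 0.4711 -0.1404  0.1   ]] [ 0.43511598 -0.08495914  0.1       ]
0.09619562898514857 1.3835172797730113
0.08969719486400354 -0.16708156131482116
0.09700911116185795 -1.7468395496682323
0.09077440882797419 2.965376154815559
slot [ 0.45044038 -0.04936653  0.1       ]
slot [ 0.45012878 -0.06693978  0.1       ]
slot [ 0.44053366 -0.11299307  0.1       ]
slot [ 0.43896192 -0.12313717  0.1       ]
slot [ 0.41710146 -0.1110607   0.1       ]
slot [ 0.41692779 -0.12030095  0.1       ]
slot [ 0.42743984 -0.04798224  0.1       ]
slot [ 0.42533979 -0.06272447  0.1       ]
slotS [ 0.41772351 -0.11788267  0.1       ]
slotS [ 0.42903107 -0.0460294   0.1       ]
slotS [ 0.45220529 -0.05293554  0.1      
[... 526 characters left out ...]
bucket rear [0.48688264 0.13110391 0.27      ] [ 0.4653756 -0.0082504  0.27     ]
tray [[ 0.5405 -0.2891  0.034 ]
 [ 0.5463 -0.4474  0.034 ]
 [ 0.3345 -0.4747  0.034 ]
 [ 0.3155 -0.3171  0.034 ]] [ 0.4341634  -0.38206233  0.034     ]
trayS [[ 0.3379 -0.4663  0.034 ]
 [ 0.3277 -0.3221  0.034 ]
 [ 0.5235 -0.2901  0.034 ]
 [ 0.5422 -0.4384  0.034 ]] [ 0.43279699 -0.37923611  0.034     ]
0.15842263703082077 -1.534249639923022 0.14457908952936152 1.6413318131951895
0.21355432123758467 -3.013400700513402 0.19843315431470884 0.16232153765384955
0.15870999736428248 1.6906861083099154 0.14953186051547304 -1.445471016247077
0.22673704507340892 0.12401657737873778 0.20622628609174007 -3.005745313769586
```

```bash
cat >> h.py <<'E'
def go(target,jaw):
    """units (30 mm, 6 deg) from the measured pose to TCP target, tool down with jaw axis at world angle jaw (mod pi, nearest)"""
    s=monitor.observe(); M=R.from_euler("xyz",s["tool_rot"]).as_matrix()
    y=np.arctan2(M[1,1],M[0,1]); j=jaw+np.pi*np.round((y-jaw)/np.pi)
    x=np.array([0,0,-1.]); yy=np.array([np.cos(j),np.sin(j),0]); G=np.stack([x,yy,np.cross(x,yy)],1)
    d=np.array(target)-s["position"]
    print("t",round(s["clock"],2),"pos",s["position"].round(4),"jaw",round(y,3),"->",round(j,3),"q7",s["qpos"][6].round(2),"F",s["force"].round(1),"w",s["grip_width"].round(4))
    print(" shift now-axes",(M.T@d/.03).round(2),"after-turn axes",(G.T@d/.03).round(2)," turn",(R.from_matrix(M.T@G).as_rotvec()/np.radians(6)).round(2))
E
python3 -c "
from h import *
go([.4345,-.0843,.30],2.51-np.pi/2)
print(R.from_euler('xyz',monitor.observe()['tool_rot']).as_matrix().round(3))"
```

```text
Traceback (most recent call last):
  File "h.py", line 25, in go
    print("t",round(s["clock"],2),"pos",s["position"].round(4),"jaw",round(y,3),"->",round(j,3),"q7",s["qpos"][6].round(2),"F",s["force"].round(1),"w",s["grip_width"].round(4))
                                                                                                                                                       ^^^^^^^^^^^^^^^^^^^^^
AttributeError: 'float' object has no attribute 'round'
```

```bash
sed -i 's/s\["grip_width"\].round(4)/round(s["grip_width"],4)/' h.py
python3 -c "
from h import *
go([.4345,-.0843,.30],2.51-np.pi/2)
print(R.from_euler('xyz',monitor.observe()['tool_rot']).as_matrix().round(3))"
```

```text
t 0.1 pos [ 0.1556 -0.605   0.2065] jaw -1.319 -> -2.202 q7 -0.11 F [-0.2 -0.2  0.2] w 0.0855
 shift now-axes [ -3.1  -14.5  -13.33] after-turn axes [ -3.12 -19.5    2.74]  turn [8.44 0.01 0.01]
[[-0.     0.249 -0.968]
 [ 0.001 -0.968 -0.249]
 [-1.    -0.001  0.   ]]
```

Request:
arm_command(
  delta_pos=[
    [-1,0,0],
    [-1,0,0],
    [-1,0,0],
    [-0.1,0,0],
    [0,0,0],
    [0,0,0],
    [0,0,0],
    [0,0,0],
    [0,0,0],
    [0,0,0],
  ],
  rotation=[
    [-1,0,0],
    [-1,0,0],
    [-1,0,0],
    [-1,0,0],
    [-1,0,0],
    [-1,0,0],
    [-1,0,0],
    [-1,0,0],
    [-1,0,0],
    [-1,0,0],
  ],
)

```text
clock: 1.1
position: [0.1552, -0.6033, 0.3001]
tool_rot: [-2.511, 1.563, 1.97]
force: [-0.3, -0.6, 1.1]
grip_width: 0.0858
```

```bash
python3 -c "
from h import *
go([.4345,-.0843,.30],.94)"
```

```text
t 1.1 pos [ 0.1552 -0.6033  0.3001] jaw -0.231 -> 0.94 q7 0.89 F [-0.3 -0.6  1.1] w 0.0858
 shift now-axes [  0.1    5.1  -18.97] after-turn axes [ 0.   19.46 -2.68]  turn [-11.19  -0.08   0.  ]
```

Request:
arm_command(
  delta_pos=[
    [0,0.26,-0.95],
    [0,0.26,-0.95],
    [0,0.26,-0.95],
    [0,0.26,-0.95],
    [0,0.26,-0.95],
    [0,0.26,-0.95],
    [0,0.26,-0.95],
    [0,0.26,-0.95],
    [0,0.26,-0.95],
    [0,0.26,-0.95],
  ],
  rotation=[
    [0,0,0],
    [0,0,0],
    [0,0,0],
    [0,0,0],
    [0,0,0],
    [0,0,0],
    [0,0,0],
    [0,0,0],
    [0,0,0],
    [0,0,0],
  ],
)

```text
clock: 2.1
position: [0.2966, -0.3347, 0.2982]
tool_rot: [-2.406, 1.557, 2.074]
force: [0.5, -0.6, 0.4]
grip_width: 0.0856
```

Request:
arm_command(
  delta_pos=[
    [0,0.26,-0.95],
    [0,0.26,-0.95],
    [0,0.26,-0.95],
    [0,0.26,-0.95],
    [0,0.26,-0.95],
    [0,0.26,-0.95],
    [0,0.26,-0.95],
    [0,0.26,-0.95],
    [0,0.26,-0.95],
    [0,0.26,-0.95],
  ],
  rotation=[
    [0,0,0],
    [0,0,0],
    [0,0,0],
    [0,0,0],
    [0,0,0],
    [0,0,0],
    [0,0,0],
    [0,0,0],
    [0,0,0],
    [0,0,0],
  ],
)

```text
clock: 3.1
position: [0.4409, -0.0637, 0.2996]
tool_rot: [-2.257, 1.557, 2.222]
force: [1.1, -0.5, -0.4]
grip_width: 0.0852
```

Request:
arm_command(
  delta_pos=[
    [0,0,0],
    [0,0,0],
    [0,0,0],
    [0,0,0],
    [0,0,0],
    [0,0,0],
    [0,0,0],
    [0,0,0],
    [0,0,0],
    [0,0,0],
  ],
  rotation=[
    [-1,0,0],
    [-1,0,0],
    [-1,0,0],
    [-1,0,0],
    [-1,0,0],
    [-1,0,0],
    [-1,0,0],
    [-1,0,0],
    [-1,0,0],
    [-1,0,0],
  ],
)

```text
clock: 4.1
position: [0.4408, -0.0588, 0.298]
tool_rot: [3.023, 1.553, 2.312]
force: [-0.7, 0.5, 0.8]
grip_width: 0.0855
```

```bash
python3 -c "
from h import *
go([.4345,-.0843,.30],.94)"
```

```text
t 4.1 pos [ 0.4408 -0.0588  0.298 ] jaw 0.86 -> 0.94 q7 0.69 F [-0.7  0.5  0.8] w 0.0855
 shift now-axes [-0.08 -0.78  0.39] after-turn axes [-0.07 -0.81  0.33]  turn [-0.77 -0.17 -0.03]
```

Request:
arm_command(
  delta_pos=[
    [0,-0.4,0.17],
    [0,-0.4,0.17],
    [0,0,0],
    [0.8,0,0],
    [0.8,0,0],
    [0,0,0],
  ],
  rotation=[
    [-0.4,-0.1,0],
    [-0.37,-0.07,0],
    [0,0,0],
    [0,0,0],
    [0,0,0],
    [0,0,0],
  ],
)

```text
clock: 4.7
position: [0.4333, -0.0834, 0.2483]
tool_rot: [1.597, 1.568, 0.969]
force: [-0.4, -0.2, -0.6]
grip_width: 0.0857
```

```bash
python3 -c "
from h import *
go([.4345,-.0843,.198],.94)
f=optics.grab_frame('scene')[:,:,::-1]
cv2.imwrite('pics/c1.png',cv2.resize(f[120:270,200:400],None,fx=4,fy=4,interpolation=cv2.INTER_CUBIC))"
```

```text
t 4.7 pos [ 0.4333 -0.0834  0.2483] jaw 0.943 -> 0.94 q7 0.77 F [-0.4 -0.2 -0.6] w 0.0857
 shift now-axes [ 1.68 -0.01  0.05] after-turn axes [ 1.68 -0.    0.05]  turn [ 0.03 -0.   -0.03]
```

View pics/c1.png

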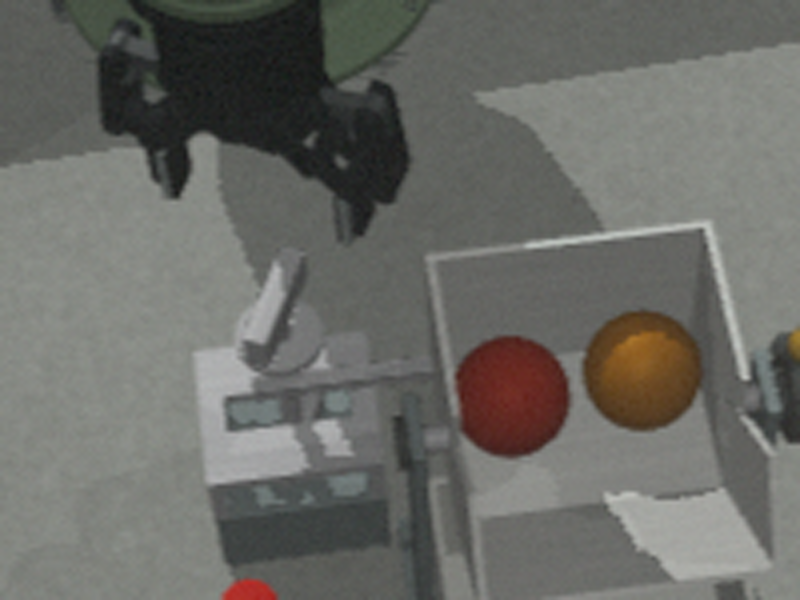

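The open fingers (tips about (175,190) and (345,240)) straddle the grip bar ((290,255)–(255,360)), with the jaws square to it. I'll descend and close.

Request:
arm_command(
  delta_pos=[
    [0.7,0,0.03],
    [0.6,0,0.02],
    [0.38,0,0],
    [0,0,0],
  ],
  rotation=[
    [0,0,0],
    [0,0,0],
    [0,0,0],
    [0,0,0],
  ],
)

```text
clock: 5.15
position: [0.4381, -0.0831, 0.2019]
tool_rot: [0.804, 1.563, 0.175]
force: [-0.3, -0.2, 0.1]
grip_width: 0.0854
```

Request:
arm_command(
  delta_pos=[
    [0,0,0],
    [0,0,0],
    [0,0,0],
    [0,0,0],
    [0,0,0],
    [0,0,0],
    [0,0,0],
    [0,0,0],
  ],
  rotation=[
    [0,0,0],
    [0,0,0],
    [0,0,0],
    [0,0,0],
    [0,0,0],
    [0,0,0],
    [0,0,0],
    [0,0,0],
  ],
  gripper=1,
  grip_force=60,
)

```text
clock: 5.95
position: [0.4396, -0.0832, 0.2053]
tool_rot: [0.613, 1.56, -0.018]
force: [0.1, 0.3, -0.8]
grip_width: -0.0001
```

```bash
python3 -c "
from h import *
go([.4345,-.0845,.200],-.165)"
```

```text
t 5.95 pos [ 0.4396 -0.0832  0.2053] jaw 0.941 -> -0.165 q7 0.69 F [ 0.1  0.3 -0.8] w -0.0001
 shift now-axes [ 0.17 -0.14 -0.11] after-turn axes [ 0.18 -0.16  0.07]  turn [10.56  0.04 -0.1 ]
```

```bash
python3 -c "
from h import *
f=optics.grab_frame('scene')[:,:,::-1]; t=optics.grab_frame('top')[:,:,::-1]
c=np.zeros((600,800,3),np.uint8)
c[:,:400]=cv2.resize(f[150:270,230:310],None,fx=5,fy=5,interpolation=cv2.INTER_CUBIC)
c[:400,400:]=cv2.resize(t[230:330,310:410],None,fx=4,fy=4,interpolation=cv2.INTER_CUBIC)
cv2.imwrite('pics/c2.png',c)
print(monitor.observe()['position'],monitor.observe()['force'])"
```

```text
[ 0.43965184 -0.08315952  0.20528766] [ 0.82224042 -0.28404364  0.16395779]
```

View pics/c2.png

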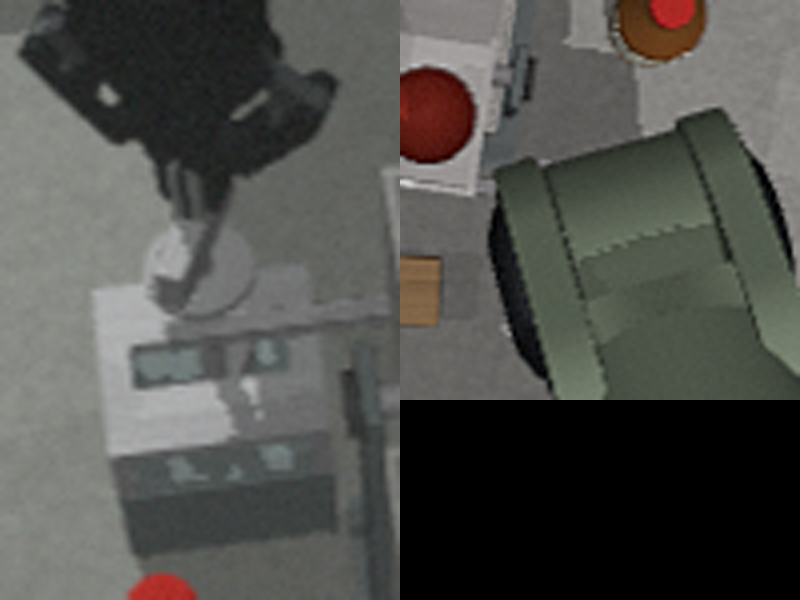

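```bash
python3 -c "
from h import *
s=monitor.observe(); p=s['position']
M=R.from_euler('xyz',s['tool_rot']).as_matrix()
c=lambda P:((proj('scene',P)-[230,150])*5).round(0).tolist()
print('tool x',M[:,0].round(3),'tcp',c(p),'tip',c(p+.014*M[:,0]),'back54',c(p-.059*M[:,0]),'w',s['grip_width'])
k=np.array([.4353,-.0837,0]); a=np.array([np.cos(2.51),np.sin(2.51),0])
for z in (.212,.188,.171): print(z,c(k+[0,0,z]),c(k+a*.032+[0,0,z]),c(k-a*.032+[0,0,z]))
"
```

```text
tool x [ 0.011 -0.    -1.   ] tcp [[198.0, 233.0]] tip [[200.0, 252.0]] back54 [[185.0, 149.0]] w 0.00026066661774445097
0.212 [[192.0, 216.0]] [[219.0, 157.0]] [[165.0, 277.0]]
0.188 [[197.0, 248.0]] [[223.0, 190.0]] [[170.0, 308.0]]
0.171 [[200.0, 270.0]] [[226.0, 212.0]] [[174.0, 330.0]]
```

```bash
python3 -c "
from h import *
f=np.mean([optics.grab_frame('scene')[:,:,::-1].astype(float) for _ in range(4)],0)
f=np.clip(f*1.6,0,255).astype(np.uint8)
c=cv2.resize(f[165:225,245:305],None,fx=10,fy=10,interpolation=cv2.INTER_CUBIC)
cv2.imwrite('pics/c3.png',c)
print(monitor.observe()['position'],monitor.observe()['force'],monitor.observe()['grip_width'])"
```

```text
[ 0.43966388 -0.08318275  0.20527571] [-0.25181106  0.04213583  0.03118135] -0.0002970869190500356
```

View pics/c3.png

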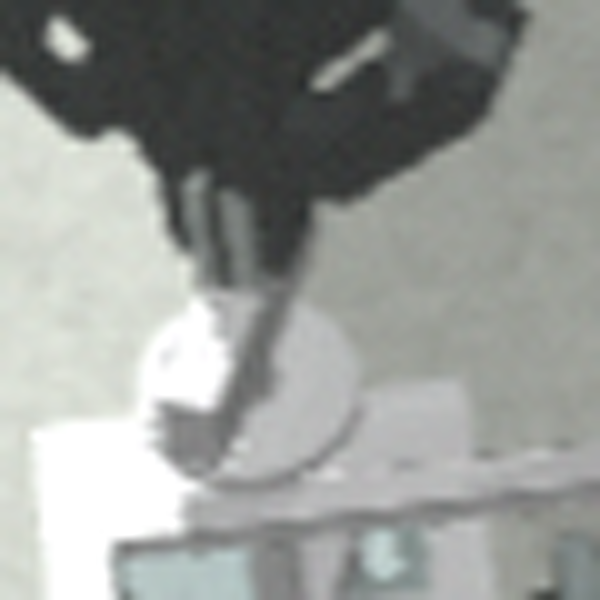

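The closed fingers (tip about (230,285) in this crop) end on top of the bar, roughly 25 mm higher than the reported TCP implies. They closed above the grip. I'll open, go 28 mm lower and close again.

Request:
arm_command(
  delta_pos=[
    [0,0,0],
    [0,0,0],
    [0,0,0],
    [0,0,0],
    [0,0,0],
    [0,0,0],
  ],
  rotation=[
    [0,0,0],
    [0,0,0],
    [0,0,0],
    [0,0,0],
    [0,0,0],
    [0,0,0],
  ],
  gripper=-1,
)

```text
clock: 6.85
position: [0.4397, -0.0831, 0.2052]
tool_rot: [0.627, 1.56, -0.003]
force: [0.1, 0.1, 0.3]
grip_width: 0.0851
```

```bash
python3 -c "
from h import *
go([.4353,-.0837,.178],.94)"
```

```text
t 6.85 pos [ 0.4397 -0.0831  0.2052] jaw 0.941 -> 0.94 q7 0.69 F [0.1 0.1 0.3] w 0.0851
 shift now-axes [ 0.91 -0.11 -0.11] after-turn axes [ 0.91 -0.1  -0.11]  turn [ 0.01  0.08 -0.06]
```

Request:
arm_command(
  delta_pos=[
    [0.3,-0.05,-0.05],
    [0.3,-0.05,-0.05],
    [0.31,0,0],
    [0,0,0],
  ],
  rotation=[
    [0,0.04,-0.03],
    [0,0.04,-0.03],
    [0,0,0],
    [0,0,0],
  ],
)

```text
clock: 7.25
position: [0.4348, -0.084, 0.1751]
tool_rot: [-2.362, 1.57, -2.993]
force: [-0.5, 0.6, 0.2]
grip_width: 0.0854
```

```bash
python3 -c "
from h import *
go([.4353,-.0837,.178],.94)"
```

```text
t 7.25 pos [ 0.4348 -0.084   0.1751] jaw 0.94 -> 0.94 q7 0.65 F [-0.5  0.6  0.2] w 0.0854
 shift now-axes [-0.1   0.02  0.01] after-turn axes [-0.1   0.02  0.01]  turn [ 0.   -0.01  0.01]
```

Request:
arm_command(
  delta_pos=[
    [-0.07,0,0],
    [0,0,0],
    [0,0,0],
    [0,0,0],
    [0,0,0],
    [0,0,0],
    [0,0,0],
    [0,0,0],
  ],
  rotation=[
    [0,0,0],
    [0,0,0],
    [0,0,0],
    [0,0,0],
    [0,0,0],
    [0,0,0],
    [0,0,0],
    [0,0,0],
  ],
  gripper=1,
  grip_force=60,
)

```text
clock: 8.05
position: [0.4351, -0.0839, 0.1778]
tool_rot: [-1.954, 1.57, -2.584]
force: [1.3, 1.0, -0.8]
grip_width: 0.012
```

```bash
python3 -c "
from h import *
go([.4345,-.0845,.178],-.165)"
```

```text
t 8.05 pos [ 0.4351 -0.0839  0.1778] jaw 0.941 -> -0.165 q7 0.65 F [ 1.3  1.  -0.8] w 0.012
 shift now-axes [-0.01 -0.03 -0.01] after-turn axes [-0.01 -0.02  0.02]  turn [1.056e+01 0.000e+00 1.000e-02]
```

Request:
arm_command(
  delta_pos=[
    [-0.05,0,0],
    [0,0,0],
    [0,0,0],
    [0,0,0],
    [0,0,0],
    [0,0,0],
    [0,0,0],
    [0,0,0],
    [0,0,0],
    [0,0,0],
  ],
  rotation=[
    [1,0,0],
    [1,0,0],
    [1,0,0],
    [1,0,0],
    [1,0,0],
    [1,0,0],
    [1,0,0],
    [1,0,0],
    [1,0,0],
    [1,0,0],
  ],
)

```text
clock: 9.05
position: [0.434, -0.0838, 0.1781]
tool_rot: [-1.804, 1.568, 2.762]
force: [0.4, 0.6, -1.7]
grip_width: 0.0122
```

```bash
python3 -c "
from h import *
go([.4345,-.0845,.180],-.165)"
```

```text
t 9.05 pos [ 0.434  -0.0838  0.1781] jaw -0.147 -> -0.165 q7 -0.32 F [ 0.4  0.6 -1.7] w 0.0122
 shift now-axes [-0.06  0.02  0.02] after-turn axes [-0.06  0.02  0.02]  turn [ 0.17 -0.01  0.03]
```

Request:
arm_command(
  delta_pos=[
    [0,0.02,0.02],
    [-0.15,0,0],
    [-0.15,0,0],
    [-0.15,0,0],
    [-0.15,0,0],
  ],
  rotation=[
    [0.18,0,0.03],
    [0,0,0],
    [0,0,0],
    [0,0,0],
    [0,0,0],
  ],
)

```text
clock: 9.55
position: [0.4341, -0.0843, 0.197]
tool_rot: [-2.431, 1.57, 2.121]
force: [-1.4, 0.3, -2.7]
grip_width: 0.0117
```

```bash
python3 -c "
from h import *
go([.4345,-.0845,.255],-.165)
f=np.mean([optics.grab_frame('scene')[:,:,::-1].astype(float) for _ in range(2)],0)
f=np.clip(f*1.4,0,255).astype(np.uint8)
cv2.imwrite('pics/c4.png',cv2.resize(f[160:250,240:330],None,fx=6,fy=6,interpolation=cv2.INTER_CUBIC))"
```

```text
t 9.55 pos [ 0.4341 -0.0843  0.197 ] jaw -0.161 -> -0.165 q7 -0.31 F [-1.4  0.3 -2.7] w 0.0117
 shift now-axes [-1.93  0.01  0.  ] after-turn axes [-1.93  0.01  0.  ]  turn [ 0.04 -0.01  0.01]
```

View pics/c4.png

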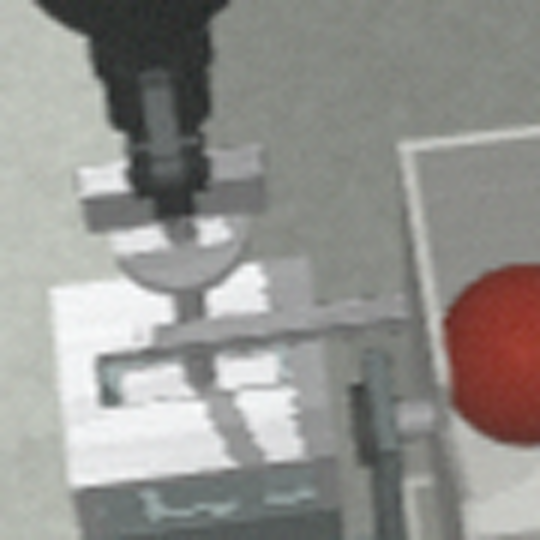

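The key is gripped, with its bar parallel to the slot, and it has risen about 19 mm; the force matches its weight. I'll go on drawing it up slowly.

Request:
arm_command(
  delta_pos=[
    [-0.2,0,0],
    [-0.2,0,0],
    [-0.2,0,0],
  ],
  rotation=[
    [0,0,0],
    [0,0,0],
    [0,0,0],
  ],
)

```text
clock: 9.95
position: [0.434, -0.0844, 0.2161]
tool_rot: [-2.298, 1.57, 2.254]
force: [0.0, -0.6, -2.0]
grip_width: 0.0121
```

Request:
arm_command(
  delta_pos=[
    [-0.3,0,0],
    [-0.3,0,0],
    [-0.3,0,0],
    [-0.3,0,0],
  ],
  rotation=[
    [0,0,0],
    [0,0,0],
    [0,0,0],
    [0,0,0],
  ],
)

```text
clock: 10.35
position: [0.434, -0.0843, 0.2554]
tool_rot: [-2.399, 1.57, 2.153]
force: [-0.3, -0.8, -2.6]
grip_width: 0.0119
```

```bash
python3 -c "
from h import *
go([.4345,-.0845,.278],-.165)"
```

```text
t 10.35 pos [ 0.434  -0.0843  0.2554] jaw -0.16 -> -0.165 q7 -0.24 F [-0.3 -0.8 -2.6] w 0.0119
 shift now-axes [-0.75  0.02  0.  ] after-turn axes [-0.75  0.02  0.  ]  turn [ 0.05 -0.01  0.01]
```

Request:
arm_command(
  delta_pos=[
    [-0.4,0,0],
    [-0.3,0,0],
    [0,0,0],
    [0,0,0],
  ],
  rotation=[
    [0,0,0],
    [0,0,0],
    [0,0,0],
    [0,0,0],
  ],
)

```text
clock: 10.75
position: [0.4345, -0.0844, 0.2796]
tool_rot: [1.841, 1.569, 0.11]
force: [0.2, 0.0, -1.7]
grip_width: 0.0122
```

```bash
python3 -c "
from h import *
go([.404,-.385,.275],.14)"
```

```text
t 10.75 pos [ 0.4345 -0.0844  0.2796] jaw -0.16 -> 0.14 q7 -0.22 F [ 0.2  0.  -1.7] w 0.0122
 shift now-axes [ 0.15  0.6  10.05] after-turn axes [ 0.15 -2.4   9.78]  turn [-2.87 -0.   -0.02]
```

Request:
arm_command(
  delta_pos=[
    [0,0.05,0.4],
    [0,0.05,0.7],
    [0,0.05,0.8],
    [0,0.05,0.8],
    [0,0.05,0.8],
    [0,0.05,0.8],
    [0,0.05,0.8],
    [0,0.05,0.8],
    [0,0.05,0.8],
    [0,0.05,0.8],
  ],
  rotation=[
    [0,0,0],
    [0,0,0],
    [0,0,0],
    [0,0,0],
    [0,0,0],
    [0,0,0],
    [0,0,0],
    [0,0,0],
    [0,0,0],
    [0,0,0],
  ],
)

```text
clock: 11.75
position: [0.4085, -0.3216, 0.2743]
tool_rot: [-1.844, 1.565, 2.71]
force: [1.2, -1.0, -2.8]
grip_width: 0.0121
```

Request:
arm_command(
  delta_pos=[
    [0,0.03,0.7],
    [0,0.03,0.6],
    [0,0,0.4],
    [0,0,0.2],
    [0,0,0],
    [0,0,0],
    [0,0,0],
    [0,0,0],
  ],
  rotation=[
    [0,0,0],
    [0,0,0],
    [0,0,0],
    [-0.4,0,0],
    [-0.8,0,0],
    [-0.8,0,0],
    [-0.8,0,0],
    [0,0,0],
  ],
)

```text
clock: 12.55
position: [0.3946, -0.3875, 0.2687]
tool_rot: [-2.184, 1.556, 2.668]
force: [-0.2, -0.1, -1.9]
grip_width: 0.0123
```

```bash
python3 -c "
from h import *
go([.404,-.385,.20],.14)
f=optics.grab_frame('scene')[:,:,::-1]
cv2.imwrite('pics/c5.png',cv2.resize(f[120:360,60:300],None,fx=2.5,fy=2.5,interpolation=cv2.INTER_CUBIC))"
```

```text
t 12.55 pos [ 0.3946 -0.3875  0.2687] jaw 0.14 -> 0.14 q7 0.64 F [-0.2 -0.1 -1.9] w 0.0123
 shift now-axes [ 2.29  0.35 -0.02] after-turn axes [ 2.29  0.32 -0.04]  turn [-0.   -0.08  0.12]
```

View pics/c5.png

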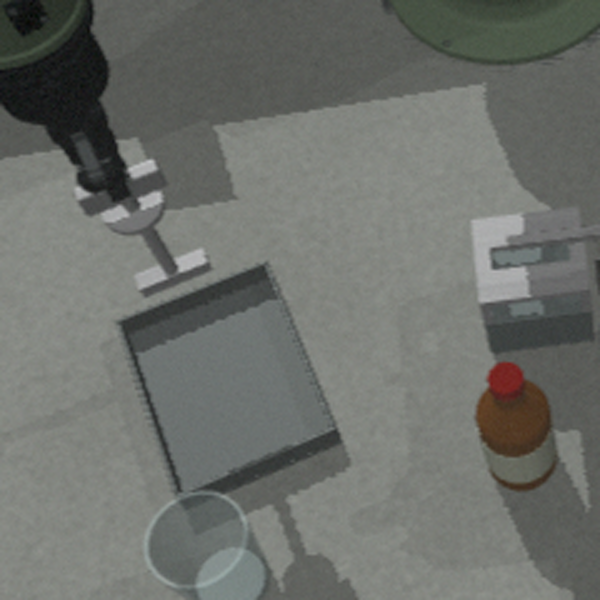

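```bash
python3 -c "
from h import *
print('foot',onz('scene',(128.8,228.5),.161), 'collar',onz('scene',(60+132/2.5,120+212/2.5),.262))
T=np.array([.4335,-.3805]);c,s=np.cos(.145),np.sin(.145)
for n,p in (('scene',0),('top',0)):
  print(n,proj(n,[[*(T+np.array([[c,-s],[s,c]])@q),.034] for q in ([-.1,-.075],[-.1,.075],[.1,.075],[.1,-.075])]).round(0).tolist())
print('target -30', T+np.array([c,s])*-.03)"
```

```text
foot [ 0.39420056 -0.38508882  0.161     ] collar [ 0.40014175 -0.38672688  0.262     ]
scene [[106.0, 249.0], [167.0, 225.0], [196.0, 293.0], [131.0, 321.0]]
top [[486.0, 314.0], [436.0, 323.0], [424.0, 255.0], [474.0, 247.0]]
target -30 [ 0.40381482 -0.38483477]
```

Request:
arm_command(
  delta_pos=[
    [0,0.2,0],
    [0.2,0.12,0],
    [0.6,0,0],
    [0.8,0,0],
    [0.8,0,0],
    [0.8,0,0],
    [0.6,0,0],
    [0.4,0,0],
    [0,0,0],
  ],
  rotation=[
    [0,-0.04,0.06],
    [0,-0.04,0.06],
    [0,0,0],
    [0,0,0],
    [0,0,0],
    [0,0,0],
    [0,0,0],
    [0,0,0],
    [0,0,0],
  ],
)

```text
clock: 13.5
position: [0.4073, -0.3848, 0.1358]
tool_rot: [1.127, 1.566, -0.318]
force: [-1.1, -0.1, -1.3]
grip_width: 0.0122
```

```bash
python3 -c "
from h import *
go([.404,-.385,.124],.14)"
```

```text
t 13.5 pos [ 0.4073 -0.3848  0.1358] jaw 0.126 -> 0.14 q7 0.53 F [-1.1 -0.1 -1.3] w 0.0122
 shift now-axes [ 0.39 -0.11 -0.01] after-turn axes [ 0.39 -0.11 -0.01]  turn [-0.13  0.02 -0.04]
```

Request:
arm_command(
  delta_pos=[
    [0,0,0],
    [0.15,0,0],
    [0.12,0,0],
    [0.08,0,0],
    [0,0,0],
  ],
  rotation=[
    [-0.13,0.02,-0.04],
    [0,0,0],
    [0,0,0],
    [0,0,0],
    [0,0,0],
  ],
)

```text
clock: 14.0
position: [0.4086, -0.3857, 0.1269]
tool_rot: [0.706, 1.567, -0.725]
force: [0.0, 0.7, -2.0]
grip_width: 0.012
```

```bash
python3 -c "
from h import *
go([.404,-.385,.122],.14)"
```

```text
t 14.0 pos [ 0.4086 -0.3857  0.1269] jaw 0.14 -> 0.14 q7 0.54 F [ 0.   0.7 -2. ] w 0.012
 shift now-axes [ 0.16 -0.15 -0.04] after-turn axes [ 0.16 -0.15 -0.04]  turn [-0.    0.03 -0.02]
```

Request:
arm_command(
  delta_pos=[
    [0.08,0,0],
    [0.08,0,0],
    [0,0,0],
  ],
  rotation=[
    [0,0.03,-0.02],
    [0,0,0],
    [0,0,0],
  ],
)

```text
clock: 14.3
position: [0.4088, -0.3859, 0.1221]
tool_rot: [1.604, 1.57, 0.173]
force: [0.6, 0.5, -2.3]
grip_width: 0.0121
```

```bash
python3 -c "
from h import *
go([.404,-.385,.122],.14)"
```

```text
t 14.3 pos [ 0.4088 -0.3859  0.1221] jaw 0.14 -> 0.14 q7 0.53 F [ 0.6  0.5 -2.3] w 0.0121
 shift now-axes [ 0.   -0.15 -0.05] after-turn axes [ 0.   -0.15 -0.05]  turn [-0.   -0.   -0.01]
```

Request:
arm_command(
  delta_pos=[
    [0.06,0,0],
    [0.04,0,0],
  ],
  rotation=[
    [0,0,0],
    [0,0,0],
  ],
)

```text
clock: 14.5
position: [0.4107, -0.387, 0.1217]
tool_rot: [0.807, 1.565, -0.625]
force: [-3.0, 4.5, 21.2]
grip_width: 0.012
```

```bash
python3 -c "
from h import *
go([.404,-.385,.122],.14)"
```

```text
t 14.5 pos [ 0.4107 -0.387   0.1217] jaw 0.14 -> 0.14 q7 0.53 F [-3.   4.5 21.2] w 0.012
 shift now-axes [-0.01 -0.21 -0.1 ] after-turn axes [-0.01 -0.21 -0.1 ]  turn [-0.    0.04 -0.04]
```

Request:
arm_command(
  delta_pos=[
    [-0.01,0,0],
    [0,0,0],
  ],
  rotation=[
    [0,0.04,-0.04],
    [0,0,0],
  ],
  grip_force=20,
)

```text
clock: 14.7
position: [0.4112, -0.3872, 0.1227]
tool_rot: [0.829, 1.57, -0.602]
force: [-0.4, 0.6, -1.7]
grip_width: 0.0119
```

```bash
python3 -c "
from h import *
go([.404,-.385,.122],.14)"
```

```text
t 14.7 pos [ 0.4112 -0.3872  0.1227] jaw 0.14 -> 0.14 q7 0.53 F [-0.4  0.6 -1.7] w 0.0119
 shift now-axes [ 0.02 -0.23 -0.11] after-turn axes [ 0.02 -0.23 -0.11]  turn [-0.  0. -0.]
```

Request:
arm_command(
  delta_pos=[
    [0.02,0,0],
    [0,0,0],
  ],
  rotation=[
    [0,0,0],
    [0,0,0],
  ],
)

```text
clock: 14.9
position: [0.4111, -0.3872, 0.1218]
tool_rot: [0.833, 1.57, -0.598]
force: [-0.7, 0.3, -1.4]
grip_width: 0.0124
```

Request:
arm_command(
  delta_pos=[
    [0,0,0],
    [0,0,0],
    [0,0,0],
    [0,0,0],
    [0,0,0],
    [0,0,0],
    [0,0,0],
  ],
  rotation=[
    [0,0,0],
    [0,0,0],
    [0,0,0],
    [0,0,0],
    [0,0,0],
    [0,0,0],
    [0,0,0],
  ],
  gripper=-1,
)

```text
clock: 15.6
position: [0.4111, -0.3873, 0.1218]
tool_rot: [0.857, 1.57, -0.574]
force: [-0.5, -0.4, -0.5]
grip_width: 0.0853
```

```bash
python3 -c "
from h import *
go([.404,-.385,.122],.14)
f=optics.grab_frame('scene')[:,:,::-1]
cv2.imwrite('pics/c6.png',cv2.resize(f[150:350,70:270],None,fx=3,fy=3,interpolation=cv2.INTER_CUBIC))"
```

```text
t 15.6 pos [ 0.4111 -0.3873  0.1218] jaw 0.139 -> 0.14 q7 0.53 F [-0.5 -0.4 -0.5] w 0.0853
 shift now-axes [-0.01 -0.23 -0.11] after-turn axes [-0.01 -0.23 -0.11]  turn [-0.    0.   -0.01]
```

View pics/c6.png

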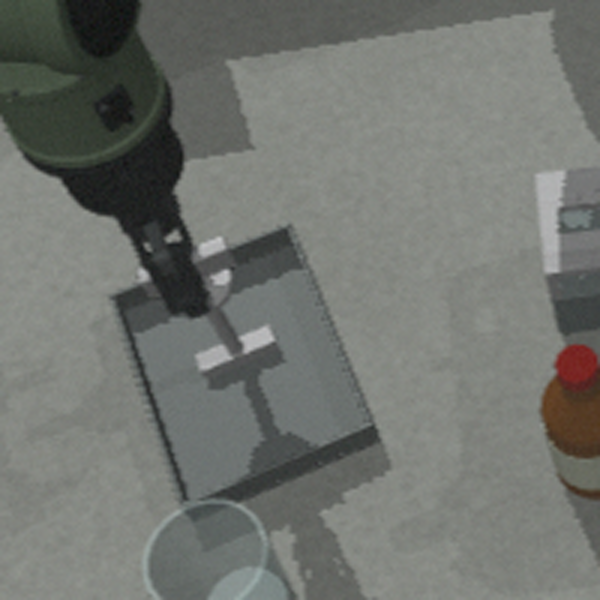

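The key stands upright in the tray, let go: foot at about (235,350), inside the tray outline. I'll rise straight off it.

Request:
arm_command(
  delta_pos=[
    [-0.3,0,0],
    [-0.5,0,0],
    [-0.8,0,0],
    [-0.9,0,0],
    [-0.9,0,0],
    [-0.9,0,0],
    [-0.9,0,0],
    [-0.9,0,0],
    [-0.4,0,0],
  ],
  rotation=[
    [0,0,0],
    [0,0,0],
    [0,0,0],
    [0,0,0],
    [0,0,0],
    [0,0,0],
    [0,0,0],
    [0,0,0],
    [0,0,0],
  ],
)

```text
clock: 16.55
position: [0.4103, -0.3857, 0.3283]
tool_rot: [2.561, 1.57, 1.131]
force: [0.1, 0.0, -0.3]
grip_width: 0.0856
```

```bash
python3 -c "
from h import *
go([.42,0,.32],.14);go([.42,0,.32],1.404)"
```

```text
t 16.55 pos [ 0.4103 -0.3857  0.3283] jaw 0.141 -> 0.14 q7 0.65 F [ 0.1  0.  -0.3] w 0.0856
 shift now-axes [  0.29   2.13 -12.68] after-turn axes [  0.28   2.11 -12.68]  turn [ 0.01 -0.01 -0.01]
t 16.55 pos [ 0.4103 -0.3857  0.3283] jaw 0.141 -> 1.404 q7 0.65 F [ 0.1  0.  -0.3] w 0.0856
 shift now-axes [  0.29   2.13 -12.68] after-turn axes [ 0.28 12.73 -1.82]  turn [-1.206e+01 -0.000e+00 -1.000e-02]
```

Request:
arm_command(
  delta_pos=[
    [0,0.15,-0.8],
    [0,0.15,-0.95],
    [0,0.15,-0.95],
    [0,0.15,-0.95],
    [0,0.15,-0.95],
    [0,0.15,-0.95],
    [0,0.15,-0.95],
    [0,0.15,-0.95],
    [0,0.15,-0.95],
    [0,0.15,-0.95],
  ],
  rotation=[
    [0,0,0],
    [0,0,0],
    [0,0,0],
    [0,0,0],
    [0,0,0],
    [0,0,0],
    [0,0,0],
    [0,0,0],
    [0,0,0],
    [0,0,0],
  ],
  gripper=1,
)

```text
clock: 17.55
position: [0.4135, -0.0935, 0.3297]
tool_rot: [0.3, 1.569, -1.134]
force: [-0.0, -0.2, 0.3]
grip_width: -0.0001
```

Request:
arm_command(
  delta_pos=[
    [0,0.15,-0.95],
    [0,0.15,-0.95],
    [0,0.15,-0.95],
    [0,0,0],
    [0,0,0],
    [0,0,0],
    [0,0,0],
    [0,0,0],
    [0,0,0],
    [0,0,0],
  ],
  rotation=[
    [0,0,0],
    [0,0,0],
    [0,0,0],
    [-1,0,0],
    [-1,0,0],
    [-1,0,0],
    [-1,0,0],
    [-1,0,0],
    [-1,0,0],
    [-1,0,0],
  ],
)

```text
clock: 18.55
position: [0.4121, 0.0017, 0.3299]
tool_rot: [-1.063, 1.568, -1.73]
force: [-0.1, 0.1, -1.3]
grip_width: 0.0001
```

```bash
python3 -c "
from h import *
go([.48,.2225,.32],1.404)"
```

```text
t 18.55 pos [0.4121 0.0017 0.3299] jaw 0.903 -> 1.404 q7 0.68 F [-0.1  0.1 -1.3] w 0.0001
 shift now-axes [ 0.3   7.18 -2.78] after-turn axes [0.33 7.63 1.01]  turn [-4.78  0.01  0.03]
```

Request:
arm_command(
  delta_pos=[
    [0,0,0],
    [0,0,0],
    [0,0,0],
    [0,0,0],
    [0,0,0],
    [0,0,0],
  ],
  rotation=[
    [-1,0,0],
    [-1,0,0],
    [-1,0,0],
    [-1,0,0],
    [-0.7,0,0],
    [0,0,0],
  ],
)

```text
clock: 19.15
position: [0.4105, 0.0019, 0.3296]
tool_rot: [-1.925, 1.566, -2.075]
force: [0.1, -0.3, -0.0]
grip_width: 0.0001
```

Request:
arm_command(
  delta_pos=[
    [0,0.8,0.1],
    [0,0.95,0.12],
    [0,0.95,0.12],
    [0,0.95,0.12],
    [0,0.95,0.12],
    [0,0.95,0.12],
    [0,0.95,0.12],
    [0,0.8,0.12],
  ],
  rotation=[
    [0,0,0],
    [0,0,0],
    [0,0,0],
    [0,0,0],
    [0,0,0],
    [0,0,0],
    [0,0,0],
    [0,0,0],
  ],
)

```text
clock: 19.95
position: [0.4748, 0.2173, 0.3277]
tool_rot: [-1.763, 1.562, -1.943]
force: [-1.1, -0.0, 0.6]
grip_width: 0.0002
```

```bash
python3 -c "
from h import *
go([.475,.2235,.232],1.404)"
```

```text
t 19.95 pos [0.4748 0.2173 0.3277] jaw 1.39 -> 1.404 q7 0.56 F [-1.1 -0.   0.6] w 0.0002
 shift now-axes [ 3.19  0.23 -0.03] after-turn axes [ 3.19  0.2  -0.03]  turn [-0.13 -0.02  0.08]
```

Request:
arm_command(
  delta_pos=[
    [0.4,0.2,0],
    [0.8,0,0],
    [0.8,0,0],
    [0.7,0,0],
    [0.4,0,0],
    [0,0,0],
  ],
  rotation=[
    [-0.13,-0.02,0.08],
    [0,0,0],
    [0,0,0],
    [0,0,0],
    [0,0,0],
    [0,0,0],
  ],
)

```text
clock: 20.55
position: [0.4751, 0.2281, 0.2308]
tool_rot: [2.266, 1.568, 2.09]
force: [-0.4, 0.5, 0.2]
grip_width: -0.0001
```

```bash
python3 -c "
from h import *
go([.475,.2235,.232],1.404)
f=np.mean([optics.grab_frame('scene')[:,:,::-1].astype(float) for _ in range(2)],0)
f=np.clip(f*1.7,0,255).astype(np.uint8)
cv2.imwrite('pics/c7.png',cv2.resize(f[100:240,370:470],None,fx=4.2,fy=4.2,interpolation=cv2.INTER_CUBIC))"
```

```text
t 20.55 pos [0.4751 0.2281 0.2308] jaw 1.395 -> 1.404 q7 0.46 F [-0.4  0.5  0.2] w -0.0001
 shift now-axes [-0.04 -0.15  0.02] after-turn axes [-0.04 -0.15  0.02]  turn [-0.09 -0.01 -0.02]
```

View pics/c7.png

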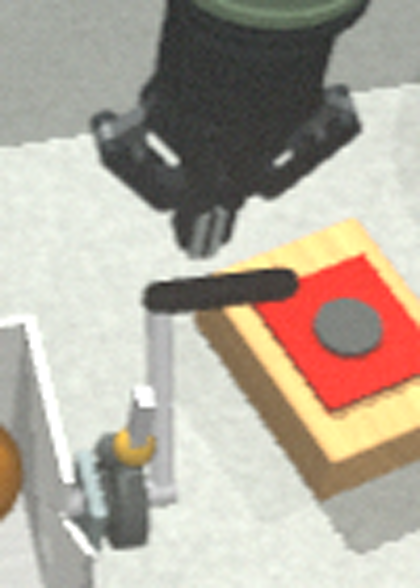

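```bash
python3 -c "
from h import *
for z in (.217,.23,.24,.25,.26,.27): print(z,onz('scene',(418.8,160.9),z).round(4))"
```

```text
0.217 [0.4595 0.2477 0.217 ]
0.23 [0.4682 0.2418 0.23  ]
0.24 [0.4749 0.2372 0.24  ]
0.25 [0.4816 0.2326 0.25  ]
0.26 [0.4883 0.2281 0.26  ]
0.27 [0.495  0.2235 0.27  ]
```

The closed fingers (tip (205,255)) are behind the lever grip ((150–295, 290)), inside its length. The tip lies at about z = 0.255, so I'll lower by 12 mm and push.

Request:
arm_command(
  delta_pos=[
    [0.4,0,0],
    [0,0,0.3],
    [0,0,0.4],
    [0,0,0.4],
    [0,0,0.4],
  ],
  rotation=[
    [-0.09,0,0],
    [0,0,0],
    [0,0,0],
    [0,0,0],
    [0,0,0],
  ],
)

```text
clock: 21.15
position: [0.5216, 0.2229, 0.223]
tool_rot: [1.538, 1.566, 1.373]
force: [-12.8, 5.0, 4.0]
grip_width: 0.0001
```

```bash
cat >> h.py <<'E'
def lev():
    s=monitor.observe(); d=s["position"]-[.525,.215,0]; F=s["force"]
    print("t",round(s["clock"],2),"along push rel lever rest mm",((d[0]*.986-d[1]*.166)*1e3).round(1),"lat",((d[0]*.166+d[1]*.986)*1e3).round(1),"z",s["position"][2].round(4),"F",F.round(1))
E
python3 -c "
from h import *
lev();go([.6,.2,.22],1.404)"
```

```text
t 21.15 along push rel lever rest mm -4.6 lat 7.3 z 0.223 F [-12.8   5.    4. ]
t 21.15 pos [0.5216 0.2229 0.223 ] jaw 1.407 -> 1.404 q7 0.51 F [-12.8   5.    4. ] w 0.0001
 shift now-axes [ 0.1  -0.33  2.7 ] after-turn axes [ 0.1  -0.32  2.7 ]  turn [ 0.03  0.   -0.05]
```

Request:
arm_command(
  delta_pos=[
    [0.05,0,0.4],
    [0.05,0,0.4],
    [0,0,0.4],
    [0,0,0.4],
    [0,0,0.4],
    [0,0,0.4],
  ],
  rotation=[
    [0,0,-0.05],
    [0,0,0],
    [0,0,0],
    [0,0,0],
    [0,0,0],
    [0,0,0],
  ],
)

```text
clock: 21.75
position: [0.5951, 0.2114, 0.2186]
tool_rot: [-3.057, 1.56, 3.062]
force: [-7.7, 1.8, -2.3]
grip_width: 0.0003
```

```bash
python3 -c "
from h import *
lev();go([.6,.2,.22],1.404)"
```

```text
t 21.75 along push rel lever rest mm 69.7 lat 8.1 z 0.2186 F [-7.7  1.8 -2.3]
t 21.75 pos [0.5951 0.2114 0.2186] jaw 1.407 -> 1.404 q7 0.59 F [-7.7  1.8 -2.3] w 0.0003
 shift now-axes [-0.05 -0.35  0.22] after-turn axes [-0.05 -0.35  0.22]  turn [ 0.03 -0.1   0.01]
```

Request:
arm_command(
  delta_pos=[
    [0,0,0.4],
    [0,0,0.4],
    [0,0,0.35],
    [0,0,0.2],
  ],
  rotation=[
    [0,-0.1,0],
    [0,0,0],
    [0,0,0],
    [0,0,0],
  ],
)

```text
clock: 22.15
position: [0.6313, 0.2044, 0.2131]
tool_rot: [-2.845, 1.55, -3.006]
force: [-27.1, 4.9, -19.6]
grip_width: 0.0001
```

```bash
python3 -c "
from h import *
lev();go([.6,.2,.22],1.404)"
```

```text
t 22.15 along push rel lever rest mm 106.6 lat 7.2 z 0.2131 F [-27.1   4.9 -19.6]
t 22.15 pos [0.6313 0.2044 0.2131] jaw 1.409 -> 1.404 q7 0.63 F [-27.1   4.9 -19.6] w 0.0001
 shift now-axes [-0.21 -0.32 -1.01] after-turn axes [-0.23 -0.32 -1.01]  turn [ 0.05 -0.19  0.06]
```

Request:
arm_command(
  delta_pos=[
    [0,0,0],
    [0,0,0],
    [0,0,0.03],
    [0,0,0.03],
    [0,0,0.03],
    [0,0,0.03],
    [0,0,0.03],
    [0,0,0.03],
  ],
  rotation=[
    [0,0,0],
    [0,0,0],
    [0,0,0],
    [0,0,0],
    [0,0,0],
    [0,0,0],
    [0,0,0],
    [0,0,0],
  ],
)

```text
clock: 22.95
position: [0.6331, 0.2039, 0.2085]
tool_rot: [-2.914, 1.526, -3.074]
force: [-10.3, 1.3, 0.9]
grip_width: 0.0001
```

```bash
python3 -c "
from h import *
lev()
f=optics.grab_frame('scene')[:,:,::-1]; t=optics.grab_frame('top')[:,:,::-1]
c=np.zeros((520,800,3),np.uint8)
c[:500,:400]=cv2.resize(f[150:400,260:460],None,fx=2,fy=2,interpolation=cv2.INTER_CUBIC)
c[:500,400:]=cv2.resize(t[130:330,220:380],None,fx=2.5,fy=2.5,interpolation=cv2.INTER_CUBIC)
cv2.imwrite('pics/c8.png',c)"
```

```text
t 22.95 along push rel lever rest mm 108.4 lat 7.0 z 0.2085 F [-10.3   1.3   0.9]
```

View pics/c8.png

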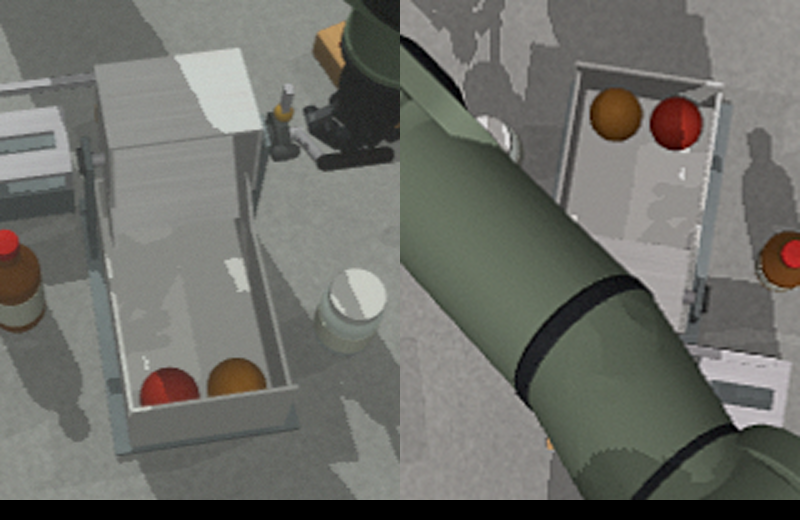

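Both apples lie at the far end of the tub and the bucket is upside down; the lever grip is at about (360,158) in the left crop. I'll check its angle numerically before letting it back.

```bash
python3 -c "
from h import *
X=np.array([.986,-.166,0]);L=np.array([.525,.215,.283])
for a in (0,1.2,1.3,1.4,1.5):
  th=np.arctan2(83,-56)-a; P=L+X*(.1*np.cos(th)+.056)+[0,0,.1*np.sin(th)-.083]
  Y=np.array([.166,.986,0])*.03
  print(a,[((proj('scene',q)[0]-[260,150])*2).round(0).tolist() for q in (P-Y,P,P+Y)],round((.1*np.cos(th)+.056)*1e3))
f=cv2.imread('pics/c8.png')[:500,:400]
# dark grip mask in the crop
m=(f.max(2)<45).astype(np.uint8); ys,xs=np.nonzero(m[140:175,315:400]); print('dark rows',[ (x,ys[xs==x-315].min()+140,ys[xs==x-315].max()+140) for x in (330,350,370,385)])
"
```

```text
0 [[294.0, 42.0], [324.0, 39.0], [353.0, 35.0]] 0
1.2 [[322.0, 138.0], [353.0, 134.0], [383.0, 130.0]] 113
1.3 [[323.0, 148.0], [354.0, 144.0], [384.0, 140.0]] 121
1.4 [[324.0, 159.0], [354.0, 155.0], [385.0, 150.0]] 128
1.5 [[324.0, 169.0], [355.0, 164.0], [385.0, 160.0]] 135
dark rows [(330, np.int64(142), np.int64(168)), (350, np.int64(140), np.int64(165)), (370, np.int64(140), np.int64(162)), (385, np.int64(148), np.int64(160))]
```

Request:
arm_command(
  delta_pos=[
    [0,0,0.15],
    [0,0,0.2],
    [0,0,0.15],
    [0,0,0.15],
  ],
  rotation=[
    [0,-0.2,0],
    [0,-0.2,0],
    [0,0,0],
    [0,0,0],
  ],
)

```text
clock: 23.45
position: [0.6382, 0.2026, 0.2034]
tool_rot: [-2.605, 1.531, -2.757]
force: [-50.9, -7.5, 29.4]
grip_width: 0.0001
```

```bash
python3 -c "
from h import *
lev()
f=optics.grab_frame('scene')[:,:,::-1]; f=cv2.resize(f[150:400,260:460],None,fx=2,fy=2,interpolation=cv2.INTER_CUBIC)
m=(f.max(2)<45).astype(np.uint8); ys,xs=np.nonzero(m[140:185,315:400]); print('dark rows',[ (x,ys[xs==x-315].min()+140,ys[xs==x-315].max()+140) for x in (330,350,370,385)])
go([.6,.2,.22],1.404)"
```

```text
t 23.45 along push rel lever rest mm 113.7 lat 6.6 z 0.2034 F [-50.9  -7.5  29.4]
dark rows [(330, np.int64(141), np.int64(173)), (350, np.int64(140), np.int64(171)), (370, np.int64(142), np.int64(168)), (385, np.int64(140), np.int64(166))]
t 23.5 pos [0.6381 0.2026 0.2034] jaw 1.42 -> 1.404 q7 0.65 F [-51.6  -6.4  26.3] w -0.0004
 shift now-axes [-0.5  -0.29 -1.26] after-turn axes [-0.55 -0.3  -1.24]  turn [ 0.15 -0.34  0.2 ]
```

Request:
arm_command(
  delta_pos=[
    [0,0,-0.2],
    [-0.2,0,-0.3],
    [-0.2,0,-0.4],
    [-0.15,0,-0.4],
    [0,0,-0.4],
    [0,0,-0.4],
    [0,0,-0.4],
    [0,0,-0.4],
  ],
  rotation=[
    [0.1,-0.1,0.1],
    [0.05,-0.1,0.1],
    [0,-0.1,0],
    [0,0,0],
    [0,0,0],
    [0,0,0],
    [0,0,0],
    [0,0,0],
  ],
)

```text
clock: 24.3
position: [0.5513, 0.217, 0.2215]
tool_rot: [-3.1, 1.557, 3.012]
force: [0.3, -0.0, 0.3]
grip_width: 0.0
```

```bash
python3 -c "
from h import *
lev();go([.475,.225,.222],1.404)"
```

```text
t 24.3 along push rel lever rest mm 25.6 lat 6.3 z 0.2215 F [ 0.3 -0.   0.3]
t 24.3 pos [0.5513 0.217  0.2215] jaw 1.4 -> 1.404 q7 0.54 F [ 0.3 -0.   0.3] w 0.0
 shift now-axes [ 0.02 -0.17 -2.55] after-turn axes [-0.02 -0.16 -2.55]  turn [-0.03 -0.13  0.01]
```

Request:
arm_command(
  delta_pos=[
    [0,0,-0.4],
    [0,0,-0.4],
    [0,0,-0.4],
    [0,0,-0.4],
    [0,0,-0.5],
    [0,0,-0.5],
    [0,0,-0.3],
    [0,0,0],
  ],
  rotation=[
    [0,-0.1,0],
    [0,0,0],
    [0,0,0],
    [0,0,0],
    [0,0,0],
    [0,0,0],
    [0,0,0],
    [0,0,0],
  ],
)

```text
clock: 25.1
position: [0.4623, 0.2321, 0.2226]
tool_rot: [3.054, 1.569, 2.882]
force: [-0.4, -1.0, 0.2]
grip_width: 0.0002
```

Request:
arm_command(
  delta_pos=[
    [-0.6,0,0],
    [-0.8,0,0],
    [-0.8,0,0],
    [-0.8,0,0],
    [-0.5,0,0],
    [0,0,0],
  ],
  rotation=[
    [0,0,0],
    [0,0,0],
    [0,0,0],
    [0,0,0],
    [0,0,0],
    [0,0,0],
  ],
)

```text
clock: 25.7
position: [0.4651, 0.231, 0.3315]
tool_rot: [2.877, 1.568, 2.703]
force: [-0.1, 0.8, -0.5]
grip_width: -0.0001
```

```bash
cat > chk.py <<'E'
from h import *
lev()
f=optics.grab_frame("scene"); a=cv2.imread("pics/scene0.png")[:,:,::-1]
def blobs(n,im,lo,hi,box,mn=40):
    h=cv2.cvtColor(im,cv2.COLOR_RGB2HSV); m=cv2.inRange(h,lo,hi); x0,y0,x1,y1=box
    k,l,st,c=cv2.connectedComponentsWithStats(m[y0:y1,x0:x1])
    print(n,[((c[i]+[x0,y0]).round(1).tolist(),int(st[i,4])) for i in range(1,k) if st[i,4]>mn])
for n,im in (("before",a),("now",f)):
    blobs(n+" red",im,(0,150,60),(6,255,255),(240,150,540,400)); blobs(n+" orange",im,(9,140,60),(20,255,255),(290,150,420,400))
    g=im[140:260,385:450].max(2); ys,xs=np.nonzero(g<40); print(n,"lever dark px",len(xs),(xs.mean()+385).round(1),(ys.mean()+140).round(1))
d=np.abs(f.astype(int)-a).max(2)>40
for n,(x0,y0,x1,y1) in dict(bucket=(300,170,400,270),bottle=(245,262,290,320),jar=(412,280,460,330),nut=(460,230,525,290),plate=(415,150,490,220),beaker=(110,310,175,372),tray=(95,150,205,330)).items():
    print(n,"changed",d[y0:y1,x0:x1].mean().round(3))
h=f[150:330,95:205].astype(int); 
E
python3 chk.py; python3 -c "
from h import *
for z in (.044,): print('apple px expected', 0)"
```

```text
t 25.7 along push rel lever rest mm -61.7 lat 5.8 z 0.3315 F [-0.1  0.8 -0.5]
before red [([452.7, 179.3], 713), ([327.2, 217.2], 483), ([492.2, 253.0], 677), ([262.0, 272.1], 157), ([511.5, 275.4], 181)]
before orange [([359.9, 211.5], 576)]
before lever dark px 7 418.7 170.9
now red [([453.2, 178.5], 670), ([492.1, 253.1], 678), ([261.8, 271.4], 152), ([511.4, 275.4], 186), ([342.5, 344.2], 297)]
now orange [([377.5, 338.9], 333)]
now lever dark px 8 430.5 183.6
bucket changed 0.375
bottle changed 0.046
jar changed 0.056
nut changed 0.0
plate changed 0.081
beaker changed 0.02
tray changed 0.032
apple px expected 0
```

```bash
python3 - <<'E'
from h import *
f=optics.grab_frame("scene"); a=cv2.imread("pics/scene0.png")[:,:,::-1]
print(monitor.observe()["clock"])
print("apples",onz("scene",(342.5,344.2),.044).round(3),onz("scene",(377.5,338.9),.044).round(3))
A=np.array([.555,.048]);X=np.array([.986,-.166]);Y=np.array([.166,.986])
for n,im in (("before",a),("now",f)):
    g=im[155:185,400:450].max(2); ys,xs=np.nonzero(g<70); print(n,"lever",len(xs),xs.min()+400,xs.max()+400,(ys.mean()+155).round(1))
g=lambda im:cv2.cvtColor(np.ascontiguousarray(im),cv2.COLOR_RGB2GRAY)
# shift of image patches: bucket rear rim, key-free collar area, jar, bottle, beaker, nut, plate, oak
def tm(n,x0,y0,x1,y1,cam="scene",F=f,B=a):
    t=g(B[y0:y1,x0:x1]); r=cv2.matchTemplate(g(F[y0-14:y1+14,x0-14:x1+14]),t,cv2.TM_CCOEFF_NORMED); _,v,_,p=cv2.minMaxLoc(r); print(n,"shift",p[0]-14,p[1]-14,"score",round(v,2),"at 0:",r[14,14].round(2))
tm("rear rim",303,173,388,200); tm("lever",402,160,445,178); tm("hub",388,195,412,232)
tm("bottle",248,262,288,318); tm("jar",415,280,458,330); tm("beaker",115,313,172,370); tm("nut",460,230,525,290); tm("plate",415,150,490,220)
c5=f[150:300,95:205]
# key: compare with projected standing key at about (.408,-.386)
for nm,z in (("foot",.011),("collar",.115),("griptop",.156)): print(nm,proj("scene",[.409,-.386,z]).round(1).tolist())
d=np.abs(f.astype(int)-a).max(2)>40; ys,xs=np.nonzero(d[150:310,95:205]); print("key change box",xs.min()+95,xs.max()+95,ys.min()+150,ys.max()+150)
print("\n".join("".join("#" if v else "." for v in r) for r in d[215:300:2,115:185]))
E
```

```text
25.8
apples [ 0.742 -0.021  0.044] [0.754 0.054 0.044]
before lever 264 404 449 169.0
now lever 176 412 449 182.0
rear rim shift 4 5 score 0.36 at 0: 0.04
lever shift 9 14 score 0.69 at 0: 0.34
hub shift 0 0 score 0.83 at 0: 0.83
bottle shift 0 0 score 0.95 at 0: 0.95
jar shift 0 0 score 0.92 at 0: 0.92
beaker shift 0 0 score 0.75 at 0: 0.75
nut shift 0 0 score 1.0 at 0: 1.0
plate shift 0 0 score 0.76 at 0: 0.76
foot [[148.7, 266.4]]
collar [[135.8, 244.9]]
griptop [[130.1, 235.5]]
key change box 121 173 230 309
......................................................................
......................................................................
......................................................................
......................................................................
......................................................................
......................................................................
......................................................................
......................................................................
..............
[... 1770 characters left out ...]
............................######...........................
.......................................#####..........................
.......................................#####..........................
........................................#####.........................
.........................................#####........................
..........................................##..........................
..........................................######......................
...........................................####.#####.................
...........................................###########.##.............
.........................................####.#####.#.###.#...........
```

Request:
arm_command(
  delta_pos=[
    [-0.5,0,-0.3],
    [0,0,-0.3],
    [0,0,0],
    [0,0,0],
    [0,0,0],
    [0,0,0],
    [0,0,0],
    [0,0,0],
    [0,0,0],
    [0,0,0],
  ],
  rotation=[
    [0,0,0],
    [0,0,0],
    [0,0,0],
    [0,0,0],
    [0,0,0],
    [0,0,0],
    [0,0,0],
    [0,0,0],
    [0,0,0],
    [0,0,0],
  ],
)

```text
clock: 26.8
position: [0.4449, 0.2331, 0.3436]
tool_rot: [-2.812, 1.562, -2.986]
force: [-0.1, 0.1, 0.1]
grip_width: -0.0002
```

Request:
arm_command(
  delta_pos=[
    [0,0,0],
    [0,0,0],
    [0,0,0],
    [0,0,0],
    [0,0,0],
    [0,0,0],
    [0,0,0],
    [0,0,0],
    [0,0,0],
    [0,0,0],
  ],
  rotation=[
    [0,0,0],
    [0,0,0],
    [0,0,0],
    [0,0,0],
    [0,0,0],
    [0,0,0],
    [0,0,0],
    [0,0,0],
    [0,0,0],
    [0,0,0],
  ],
)

```text
clock: 27.8
position: [0.4449, 0.2331, 0.3436]
tool_rot: [-2.815, 1.563, -2.989]
force: [0.7, -0.1, 0.2]
grip_width: 0.0003
```

```bash
cat > chk2.py <<'E'
from h import *
f=optics.grab_frame("scene"); a=cv2.imread("pics/scene0.png")[:,:,::-1]
s=monitor.observe(); print(s["clock"],s["position"],s["force"].round(1))
for n,im in (("before",a),("now",f)):
    g=im[155:195,400:450].max(2); ys,xs=np.nonzero(g<70); print(n,"lever",len(xs),xs.min()+400,xs.max()+400,(ys.mean()+155).round(1))
g=lambda im:cv2.cvtColor(np.ascontiguousarray(im),cv2.COLOR_RGB2GRAY)
def tm(n,x0,y0,x1,y1,F=f,B=a):
    t=g(B[y0:y1,x0:x1]); r=cv2.matchTemplate(g(F[y0-20:y1+20,x0-20:x1+20]),t,cv2.TM_CCOEFF_NORMED); _,v,_,p=cv2.minMaxLoc(r); print(n,"shift",p[0]-20,p[1]-20,"score",round(v,2),"at 0:",r[20,20].round(2))
tm("rear rim",303,173,388,200); tm("rear rim left",303,173,330,205); tm("lever",402,160,445,178); tm("arm over guard",285,205,312,222);tm("front lip",312,240,392,272)
h=cv2.cvtColor(f,cv2.COLOR_RGB2HSV)
for lo,hi in (((0,150,60),(6,255,255)),((9,140,60),(20,255,255))):
    m=cv2.inRange(h,lo,hi)[250:400,310:420]; ys,xs=np.nonzero(m); print("apple",len(xs),xs.mean()+310,ys.mean()+250)
E
python3 chk2.py
```

```text
27.85 [0.44490654 0.23312058 0.34361875] [-0.3  0.8 -0.7]
before lever 264 404 449 169.0
now lever 303 411 449 183.9
rear rim shift 4 5 score 0.36 at 0: 0.04
rear rim left shift -19 14 score 0.4 at 0: -0.08
lever shift 8 15 score 0.71 at 0: 0.34
arm over guard shift -20 2 score 0.44 at 0: 0.16
front lip shift -8 7 score 0.51 at 0: 0.34
apple 307 342.6970684039088 344.13680781758956
apple 341 377.3988269794721 338.791788856305
```

```bash
python3 - <<'E'
from h import *
X=np.array([.986,-.166,0]);L=np.array([.525,.215,.283])
for a in (0,.1,.2,.3,.4,.5,.6):
  th=np.arctan2(83,-56)-a; P=L+X*(.1*np.cos(th)+.056)+[0,0,.1*np.sin(th)-.083]; Y=np.array([.166,.986,0])*.03
  print(a,proj('scene',[P-Y,P,P+Y]).round(1).tolist())
f=np.mean([optics.grab_frame("scene").astype(float) for _ in range(3)],0)
g=cv2.cvtColor(f.astype(np.uint8),cv2.COLOR_RGB2GRAY)
p=g[145:275:2,285:455]; ch=" .:-=+*#%@"
print("\n".join("".join(ch[min(9,int(v)*10//256)] for v in r) for r in p))
E
```

```text
0 [[407.2, 171.2], [421.9, 169.4], [436.5, 167.5]]
0.1 [[408.6, 173.1], [423.4, 171.2], [438.1, 169.4]]
0.2 [[409.9, 175.5], [424.8, 173.6], [439.7, 171.7]]
0.3 [[411.3, 178.3], [426.3, 176.4], [441.3, 174.5]]
0.4 [[412.7, 181.6], [427.8, 179.6], [442.8, 177.7]]
0.5 [[414.0, 185.3], [429.2, 183.3], [444.3, 181.4]]
0.6 [[415.3, 189.4], [430.5, 187.4], [445.7, 185.5]]
---------------------------------------==+++++++++++++++++++++++===+++++++++++++++++++++++++++++++++++++++++++++++++++++++++++++++++++++++++++++++++++++++++++++++++++++++
-----------------------------------------=+++++++===++++++++++++++++++++++++++++++++++++++++++++++++++++++++++++++++++++++++++++++++++++++++++++++++++++++++++++++++++=+++
------------------------------------------==+++++==+++++++++++++++++++++++++++++++++++++++++++++++++++++++++++++++++++++++++++++++++++++++++++++++++++++++++++++++++++++++
-------------------------------------------=++++++++++++==+++++++++++++++++++++++++++++++++++++++++++++++++++++++++++++++++++++++++++++++++++++++++++++=++++++++++++++++++
---------------------------------------------=+
[... 9683 characters left out ...]
+++++++++++++===
------------------:::::---======---=+++++++++++++++++++++++++++++++++++++++++++========================---==+++++++++++++==++++++++++++++++++++++++++++++++++++++=+++=====
-------------------::::::-=======--==++++++++++++++++++++++++++++++++++++++++++=========================--==+++++++++++++++++++++++++++++++++++++++++++++++++++++++++=====
-------------------:::::---=+====--==++++++++++++++++++++++++++++++++++++++++++==========================-==+++++++++++++++++++++++++++++++++++++++++++++++++++++++++++===
--------------------::::---===+==--==+++++++++++++++++++++++++++++++++++++++++++============================++++++++++++++++++++++++++++++++++++++++++++++++++++++++++++++
```

```bash
python3 - <<'E'
from h import *
O=np.array([.555,.048,.2]);X=np.array([.986,-.166,0]);Y=np.array([.166,.986,0]);Z=np.array([0,0,1.])
for a in (0,.1,.2,.3,.4,.5,.6):
  rot=lambda x,z:(x*np.cos(a)+z*np.sin(a),-x*np.sin(a)+z*np.cos(a))
  P=lambda x,y,z:O+X*rot(x,z)[0]+Y*y+Z*rot(x,z)[1]
  print(a,proj("scene",[P(-.08,.074,.07),P(-.08,-.074,.07),P(-.056,.158,.083)]).round(1).tolist())
print("tip",proj("scene",[.445,.233,.355]),"tcp",proj("scene",[.445,.233,.43]))
f=optics.grab_frame("scene");t=optics.grab_frame("top"); b=cv2.imread("pics/top0.png")[:,:,::-1]
g=lambda im:cv2.cvtColor(np.ascontiguousarray(im),cv2.COLOR_RGB2GRAY)
for n,im in (("before",b),("now",t)):
    ys,xs=np.nonzero(im[240:265,210:255].max(2)<60); print("top lever",n,len(xs),xs.mean()+210 if len(xs) else 0,ys.mean()+240 if len(xs) else 0)
p=g(t)[200:300:2,205:375]; ch=" .:-=+*#%@"
print("\n".join("".join(ch[min(9,int(v)*10//256)] for v in r) for r in p))
E
```

```text
0 [[376.9, 169.5], [304.5, 178.6], [421.2, 169.9]]
0.1 [[378.0, 170.1], [304.9, 179.3], [422.7, 171.8]]
0.2 [[379.1, 171.3], [305.4, 180.5], [424.2, 174.2]]
0.3 [[380.3, 173.0], [306.0, 182.3], [425.6, 177.0]]
0.4 [[381.6, 175.2], [306.6, 184.7], [427.1, 180.3]]
0.5 [[382.8, 178.0], [307.2, 187.5], [428.5, 184.0]]
0.6 [[384.1, 181.2], [307.9, 190.9], [429.8, 188.0]]
tip [[419.7988703  113.42634807]] tcp [[426.16588884  85.05939858]]
top lever before 197 233.83248730964468 254.43147208121826
top lever now 0 0 0
++++++++++++++++++++++++++++++++++++++++++++++++*+****+-:::===+=--------------=+=::-++++++++++++++++++++++++++++++*+*+*+++++++*%#++++++++**=====+++++++=-----------------=
=++++++++++++++++++++++++++++++++++++++++++++++++=====+=======+=-----------==+:--=--+++++++++++++++++++++++++*+++++++++++++++*++*+++++++*#*=====++++++++--------------====
=+++++++++++++++++++++++++++++++++++++++++++++++++++++++++++++++-----------=++::=++++++++++++++=++=+++++++++++++++++**++++++++*+*+**++++##======+++++++=--------------==--
-++++++++++++++++++++++++++++++++++++++++++++++++++++++++++++++++------
[... 7265 characters left out ...]
----------+#***+
:...................:::::::::--:.=++++++++++++++++++++++++++++++++++++++++-::.....::::-------=-----------------===-----===-=--=++=--=##********#####**+=--:::::----=*#***+
+=:..................::::::::--:.*++++++++++++++++++++++++++++++++++++++++-+++++++++*+============---------::::....:----------=+++=:+*********#*************#####***#****+
=++=-:.................::..::-:::*+++++++++++++++++++++++++++++++++++++++--++++++++++=--------------------========-:----------=+++=:+******************#######**********++
==++++=-.................:....  =++++++++++++++++++++++++++++++++++++++++-=+++++++++++-===========================-:----------=+++=-+#****************************##*##**+
```

```bash
python3 chk2.py
```

```text
28.15 [0.44491991 0.23314932 0.34360702] [ 0.6  0.9 -0. ]
before lever 264 404 449 169.0
now lever 305 411 449 183.9
rear rim shift 4 5 score 0.37 at 0: 0.04
rear rim left shift -19 14 score 0.4 at 0: -0.09
lever shift 8 15 score 0.7 at 0: 0.34
arm over guard shift -1 -15 score 0.44 at 0: 0.16
front lip shift -8 7 score 0.5 at 0: 0.33
apple 302 342.64900662251654 344.1291390728477
apple 352 377.3721590909091 338.7159090909091
```

Request:
arm_command(
  delta_pos=[
    [0,0,0],
    [0,0,0],
    [0,0,0],
    [0,0,0],
    [0,0,0],
    [0,0,0],
    [0,0,0],
    [0,0,0],
    [0,0,0],
    [0,0,0],
  ],
  rotation=[
    [0,0,0],
    [0,0,0],
    [0,0,0],
    [0,0,0],
    [0,0,0],
    [0,0,0],
    [0,0,0],
    [0,0,0],
    [0,0,0],
    [0,0,0],
  ],
)

```text
clock: 29.15
position: [0.4449, 0.2331, 0.3436]
tool_rot: [-2.81, 1.562, -2.985]
force: [-0.3, 0.8, 0.4]
grip_width: 0.0001
```

```bash
python3 chk2.py
```

```text
29.2 [0.44491379 0.23313946 0.34362503] [1.2 0.1 0.5]
before lever 264 404 449 169.0
now lever 303 411 449 183.8
rear rim shift 4 5 score 0.37 at 0: 0.04
rear rim left shift -19 14 score 0.4 at 0: -0.09
lever shift 8 15 score 0.71 at 0: 0.34
arm over guard shift -20 2 score 0.44 at 0: 0.16
front lip shift -8 7 score 0.5 at 0: 0.34
apple 306 342.702614379085 344.15359477124184
apple 346 377.1936416184971 338.8179190751445
```

```bash
python3 -c "
from h import *
lev();go([.525+.095*.986+.007*.166,.215-.095*.166+.007*.986,.344],1.404)"
```

```text
t 29.2 along push rel lever rest mm -82.0 lat 4.6 z 0.3436 F [1.2 0.1 0.5]
t 29.2 pos [0.4449 0.2331 0.3436] jaw 1.397 -> 1.404 q7 0.54 F [1.2 0.1 0.5] w 0.0
 shift now-axes [-0.06  0.12  5.9 ] after-turn axes [-0.01  0.08  5.9 ]  turn [-0.07 -0.08  0.03]
```

Request:
arm_command(
  delta_pos=[
    [0,0.1,0.5],
    [0,0,0.8],
    [0,0,0.8],
    [0,0,0.8],
    [0,0,0.8],
    [0,0,0.8],
    [0,0,0.8],
    [0,0,0.5],
    [0,0,0],
  ],
  rotation=[
    [-0.07,-0.08,0.03],
    [0,0,0],
    [0,0,0],
    [0,0,0],
    [0,0,0],
    [0,0,0],
    [0,0,0],
    [0,0,0],
    [0,0,0],
  ],
)

```text
clock: 30.1
position: [0.6314, 0.2035, 0.3412]
tool_rot: [-0.303, 1.566, -0.471]
force: [-0.1, 0.1, -0.1]
grip_width: 0.0001
```

```bash
python3 -c "
from h import *
lev();go([.525+.095*.986+.007*.166,.215-.095*.166+.007*.986,.23],1.404)"
```

```text
t 30.1 along push rel lever rest mm 106.8 lat 6.3 z 0.3412 F [-0.1  0.1 -0.1]
t 30.1 pos [0.6314 0.2035 0.3412] jaw 1.402 -> 1.404 q7 0.68 F [-0.1  0.1 -0.1] w 0.0001
 shift now-axes [ 3.7   0.03 -0.41] after-turn axes [ 3.71  0.02 -0.39]  turn [-0.02  0.05  0.01]
```

Request:
arm_command(
  delta_pos=[
    [0.5,0,0],
    [0.8,0,0],
    [0.8,0,0],
    [0.8,0,0],
    [0.5,0,0],
    [0.2,0,-0.2],
    [0,0,0],
  ],
  rotation=[
    [0,0.05,0],
    [0,0,0],
    [0,0,0],
    [0,0,0],
    [0,0,0],
    [0,0,0],
    [0,0,0],
  ],
)

```text
clock: 30.8
position: [0.6229, 0.2044, 0.2241]
tool_rot: [-2.419, 1.567, -2.585]
force: [0.0, 0.6, 0.2]
grip_width: -0.0002
```

```bash
python3 -c "
from h import *
lev();go([.525+.06*.986+.007*.166,.215-.06*.166+.007*.986,.23],1.404)"; python3 chk2.py | grep -E "lever"
```

```text
t 30.8 along push rel lever rest mm 98.3 lat 5.8 z 0.2241 F [0.  0.6 0.2]
t 30.8 pos [0.6229 0.2044 0.2241] jaw 1.404 -> 1.404 q7 0.61 F [0.  0.6 0.2] w -0.0002
 shift now-axes [-0.19  0.04 -1.28] after-turn axes [-0.2   0.04 -1.28]  turn [ 0.   -0.03  0.03]
before lever 264 404 449 169.0
now lever 974 410 449 177.5
lever shift 7 15 score 0.52 at 0: 0.15
```

Request:
arm_command(
  delta_pos=[
    [0,0,-0.3],
    [0,0,-0.3],
    [0,0,-0.3],
    [0,0,-0.3],
    [0,0,-0.2],
  ],
  rotation=[
    [0,0,0],
    [0,0,0],
    [0,0,0],
    [0,0,0],
    [0,0,0],
  ],
)

```text
clock: 31.35
position: [0.5793, 0.2125, 0.2274]
tool_rot: [-0.608, 1.569, -0.775]
force: [-0.5, 0.0, -0.2]
grip_width: 0.0004
```

```bash
python3 -c "
from h import *
lev()"
```

```text
t 31.35 along push rel lever rest mm 53.9 lat 6.5 z 0.2274 F [-0.5  0.  -0.2]
```

Request:
arm_command(
  delta_pos=[
    [0,0,-0.2],
    [0,0,-0.2],
    [0,0,-0.2],
  ],
  rotation=[
    [0,0,0],
    [0,0,0],
    [0,0,0],
  ],
)

```text
clock: 31.65
position: [0.5599, 0.2157, 0.2278]
tool_rot: [-0.366, 1.569, -0.533]
force: [-0.5, 0.4, -0.1]
grip_width: 0.0003
```

```bash
python3 -c "
from h import *
lev()
f=optics.grab_frame('scene'); t=optics.grab_frame('top')
g=lambda im:cv2.cvtColor(np.ascontiguousarray(im),cv2.COLOR_RGB2GRAY)
ch=' .:-=+*#%@'
for im in (g(f)[150:230:2,385:455],g(t)[215:290:2,210:280]): print('\n'.join(''.join(ch[min(9,int(v)*10//256)] for v in r) for r in im)); print()"
```

```text
t 31.65 along push rel lever rest mm 34.3 lat 6.5 z 0.2278 F [-0.5  0.4 -0.1]
+++++++++++++++++++++++++++++++++=:...................................
+++++++++++++++++++++++++++++++++-....................................
++++++++++++++++++++++++++++++++=.....................................
++++++++++++++++++++++++++++++=:......................................
+++++++++++++++++++++++++++++=........................................
+++++++++++++++++++++++++++++-.::.....................................
++++++++++++++++++=--:-=++=--:::......................................
++++++++++++++++=-..:::::---:-:.......................................
+++++++++++++++++=::-=--::-::.:.......................................
+++++++++++++++++=-:---::.:..::.......................................
++++++++++++++++++=::::....::::.......................................
++++++++++++++++++=:........::................................:::-:...
+++++++++++++++++++=:........:......::.........................:......
+++++++++++++++++++=-::...............................................
+++++++++++++++++++=-==-:...
[... 3816 characters left out ...]
-==============-=-==--------------------------------:::::::::
--------====================-==-------------------------------:-::::::
---------=-==============-=====---------------------------------:::-::
------=--=-==-===================-=--------------------------------:::
-----------===-===================-=----------------------------------
---------------=--====-=========-=-=-=-------------------------------:
=------------------=======================--=-------------------------
*+-:--------------=--==-=====-==========-==---------------------------
**=.::-------------=---====================-=--=----------------------
**+:..----------------=--=======================-==-------------------
```

Request:
arm_command(
  delta_pos=[
    [0,0,-0.15],
    [0,0,-0.15],
    [0,0,0],
  ],
  rotation=[
    [0,0,0],
    [0,0,0],
    [0,0,0],
  ],
)

```text
clock: 32.05
position: [0.5504, 0.2174, 0.2277]
tool_rot: [-0.411, 1.569, -0.577]
force: [-0.4, 0.0, 0.3]
grip_width: 0.0
```

```bash
python3 -c "
from h import *
lev()"
```

```text
t 32.05 along push rel lever rest mm 24.7 lat 6.6 z 0.2277 F [-0.4  0.   0.3]
```

Request:
arm_command(
  delta_pos=[
    [0,0,0.6],
    [0,0,0.8],
    [-0.5,0,0.4],
    [-0.8,0,0],
    [-0.8,0,0],
    [-0.8,0,0],
    [-0.8,0,0],
    [-0.4,0,0],
  ],
  rotation=[
    [0,0,0],
    [0,0,0],
    [0,0,0],
    [0,0,0],
    [0,0,0],
    [0,0,0],
    [0,0,0],
    [0,0,0],
  ],
)

```text
clock: 32.85
position: [0.6056, 0.2071, 0.3526]
tool_rot: [-2.329, 1.567, -2.496]
force: [-0.0, 0.1, -0.3]
grip_width: -0.0004
```

Request:
arm_command(
  delta_pos=[
    [0,0,-0.5],
    [0,0,-0.9],
    [0,0,-0.9],
    [0,0,-0.9],
    [0,0,-0.9],
    [0,0,-0.9],
    [0,0,-0.8],
    [0,0,-0.4],
    [0,0,0],
  ],
  rotation=[
    [0,0,0],
    [0,0,0],
    [0,0,0],
    [0,0,0],
    [0,0,0],
    [0,0,0],
    [0,0,0],
    [0,0,0],
    [0,0,0],
  ],
)

```text
clock: 33.75
position: [0.4161, 0.2382, 0.3503]
tool_rot: [-2.216, 1.566, -2.386]
force: [-0.0, 0.2, -0.1]
grip_width: 0.0002
```

```bash
python3 chk2.py; python3 -c "
from h import *
lev()
t=optics.grab_frame('top');b=cv2.imread('pics/top0.png')[:,:,::-1]
for n,im in (('before',b),('now',t)):
    ys,xs=np.nonzero(im[222:265,215:250].max(2)<45); print('top lever',n,len(xs),(xs.mean()+215,ys.mean()+222) if len(xs) else 0)
"
```

```text
33.8 [0.41695888 0.23799056 0.35022715] [ 0.8  0.1 -0.1]
before lever 264 404 449 169.0
now lever 269 404 449 169.1
rear rim shift 0 0 score 0.89 at 0: 0.89
rear rim left shift 0 0 score 0.92 at 0: 0.92
lever shift 0 0 score 1.0 at 0: 1.0
arm over guard shift -3 -19 score 0.46 at 0: 0.38
front lip shift -11 -20 score 0.59 at 0: -0.02
apple 302 342.65562913907286 344.07615894039736
apple 334 377.4940119760479 338.7365269461078
t 33.8 along push rel lever rest mm -110.3 lat 4.7 z 0.3502 F [ 0.8  0.1 -0.1]
top lever before 189 (np.float64(233.75132275132276), np.float64(254.5026455026455))
top lever now 186 (np.float64(233.75806451612902), np.float64(254.53763440860214))
```

Request:
arm_command(
  delta_pos=[
    [-0.5,0,0],
    [-0.8,0,0],
    [-0.5,0,0],
    [0,0,0],
    [0,0,0],
    [0,0,0],
    [0,0,0],
    [0,0,0],
  ],
  rotation=[
    [0,0,0],
    [0,0,0],
    [0,0,0],
    [0,0,0],
    [0,0,0],
    [0,0,0],
    [0,0,0],
    [0,0,0],
  ],
)

```text
clock: 34.65
position: [0.4236, 0.2352, 0.4021]
tool_rot: [-2.808, 1.56, -2.985]
force: [0.1, -0.3, 0.2]
grip_width: 0.0003
```

```bash
python3 chk2.py; python3 - <<'E'
from h import *
f=optics.grab_frame("scene"); a=cv2.imread("pics/scene0.png")[:,:,::-1]
g=lambda im:cv2.cvtColor(np.ascontiguousarray(im),cv2.COLOR_RGB2GRAY)
for n,(x0,y0,x1,y1) in dict(bottle=(248,262,288,318),jar=(415,280,458,330),beaker=(115,313,172,370),nut=(460,230,525,290),plate=(435,165,490,220)).items():
    r=cv2.matchTemplate(g(f[y0-14:y1+14,x0-14:x1+14]),g(a[y0:y1,x0:x1]),cv2.TM_CCOEFF_NORMED);_,v,_,p=cv2.minMaxLoc(r);print(n,p[0]-14,p[1]-14,round(v,2))
t=optics.grab_frame("top");b=cv2.imread("pics/top0.png")[:,:,::-1]
for n,(x0,y0,x1,y1) in dict(oak=(272,288,326,314)).items():
    r=cv2.matchTemplate(g(t[y0-14:y1+14,x0-14:x1+14]),g(b[y0:y1,x0:x1]),cv2.TM_CCOEFF_NORMED);_,v,_,p=cv2.minMaxLoc(r);print(n,p[0]-14,p[1]-14,round(v,2))
d=np.abs(f.astype(int)-a).max(2)>40
print("\n".join("".join("#" if v else "." for v in r) for r in d[225:280:3,115:175]))
A=np.array([.555,.048]); X=np.array([.986,-.166]);Y=np.array([.166,.986])
for uv in ((342.7,344),(377.5,338.7)):
    p=onz("scene",uv,.046)[:2]-A; print("apple in stand",p@X,p@Y)
tc=[onz("scene",p,.09)[:2]-A for p in ((326,358),(407,345))]; print("tub far wall",[(q@X,q@Y) for q in tc])
E
```

```text
34.7 [0.42357387 0.23518127 0.40210508] [ 0.  -0.8 -0.8]
before lever 264 404 449 169.0
now lever 270 404 449 169.2
rear rim shift 0 0 score 0.89 at 0: 0.89
rear rim left shift 0 0 score 0.92 at 0: 0.92
lever shift 0 0 score 1.0 at 0: 1.0
arm over guard shift -3 -19 score 0.44 at 0: 0.39
front lip shift -11 -20 score 0.59 at 0: -0.03
apple 294 342.7244897959184 344.3537414965987
apple 344 377.11337209302326 338.82267441860466
bottle 0 0 0.95
jar 0 0 1.0
beaker 0 0 0.77
nut 0 0 1.0
plate 0 0 1.0
oak 0 0 0.89
............................................................
............................................................
.......................###..#...............................
................###.........................................
.........##......#..........................................
..........#.................####............................
.......................#########............................
.............######.....###.................................
..........#########.........................................
............................................................
...........................###..............................
.............................###............................
...............................###...########...............
................................###..#######................
.......................########.........#..#................
......................#######........##.#.#.###.#...........
............................#..###########..................
.........................##########.#####...................
..........................##.#.......#####..................
apple in stand 0.19609965247811023 -0.0367697265472836
apple in stand 0.19587154965033624 0.03833505409795205
tub far wall [(np.float64(0.23434661300637957), np.float64(-0.07896399862884178)), (np.float64(0.23275197775667095), np.float64(0.08773970023944314))]
```

```bash
python3 -c "
from workcell import bot; print(bot.job_done())"
```

```text
the job is handed in; nothing more can be done
None
```

The job is handed in after about 35 s of robot time. The key stands in the tray, both apples are in the tub and the bucket is back at rest.

- **Key:** I turned it about 63° in line with the slot, drew it straight up, stood it upright in the tray and let go.
- **Bucket:** I pushed the lever to its end stop, and both apples lay at the far end of the tub.

**Last checks (no verdict was reported):**
- The lever and rear rim match the first picture with no shift, so the bucket is at rest.
- The apples sit about 0.196 m ahead of the axle and ±0.04 m to either side, inside the tub walls, and stayed put between pictures.
- The key's outline is still upright in the tray. By the last image check, the bottle, jar, beaker, nut, press plate and oak block have not shifted; the beaker's match score was low (0.77).
- The arm is clear at z = 0.40, with no force above sensor noise.

**What went wrong or disagreed:**
- **First grasp missed:** the fingers closed above the grip. The fingertips sit roughly 25–35 mm higher than the reported TCP suggests, so I gripped about 28 mm lower.
- **Grip reading:** the gripper showed 12 mm on the 14 mm bar. It held firmly, and I did not find out why.
- **End-stop force:** the wrist reading peaked at about 59 N on the last push. That is under the 120 N wrist limit. The contact looked to be on the fingers, but I did not confirm that none of it was on the gripper body, whose limit is 40 N.
- **Bucket stopped on its way back:** it stayed at about 0.45–0.5 rad for several seconds. When I brought the fingers round to the front to push the lever back, I felt no contact, and afterwards the bucket was at rest. I don't know what held it.

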